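# Empty the saw's offcut bin and refit the dust box cover

### The job

Empty the saw's dust box: lift the red bin straight out of it, tip the two round offcuts into the plywood scrap tray, and put the bin back down fully home in the box, the same way round. Then close the box: hook one end of the metal cover under the blue lip and rotate the other end down until the cover lies flat and fully home on its ledge. Leave the hammer, clamp and wood block where they are.

Things in the scene. Friction and masses are not known exactly. Their poses are not given: they have to be found in the camera images.
- dust_box: Grey dust box, blue rim, 200 (x) x 134 (y) mm, fixed. Origin: centre of its underside, on the bench; z up; its -x end, with the lip, is turned roughly to the robot. Its well for the bin is 146 x 98 mm, centred, floor 10 mm above the origin. Round the well: ledge for the cover. A duct stub sticks out 30 mm at the +x end.
- box_ledge (a point): Centre of the cover's seat, 94 mm above the dust box's origin, same axes. The seat is 186 mm long (x from -93 to +93) and 118 mm wide (y), bounded by 8 mm wide side rails and, at +x, a far stop, all rising 9 mm above it; at -x by the wall that carries the lip.
- box_lip (a point): Middle of the lip's underside at its free edge: x = -79 mm from the dust box's origin, 107 mm above it, so 13 mm above the ledge. The lip overhangs the ledge from x = -93 to -79 mm over the whole width; it is 8 mm thick (top at 115 mm).
- bin: Red open bin, 140 (x) x 92 (y) x 78 mm high, walls and floor 4 mm, about 0.2 kg, loose. Origin: centre of its underside; z up. Starts seated in the well, its axes along the dust box's (ramp end at the lip end), 3 mm free on every side. Raise its +x end by 45 to 60 degrees and the offcuts roll out over the pouring edge.
- bin_bar (a point): Middle of the bin's black cross bar (its handle, gripped from above): 63 mm above the bin's origin. The bar is 12 mm thick (x), 84 mm long (y), 30 mm high (48 to 78 mm above the bin's underside). Inside the bin about 60 mm is free on both sides of it; the offcuts lie below, tops at 34 mm.
- bin_spout (a point): Middle of the bin's pouring edge: x = -70 mm, z = 38 mm from the bin's origin. In place of an end wall a ramp of 32 degrees rises to it from the floor at x = -16 mm, between the full-height side walls.
- offcut_a: Pale round wooden offcut, diameter 30 mm, length 79 mm, 40 g, loose; lies across the bin (axis along the bin's y) on its floor. Origin: its middle; y along its axis.
- offcut_b: Darker round wooden offcut, same size and origin, beside the first.
- cover: Loose aluminium cover plate, 180 (x) x 110 (y) x 6 mm, about 0.3 kg, flat on the bench. Origin: centre of its underside; z up. On top at the centre a wooden handle block, 16 mm thick (x), 70 mm long (y), z = 6 to 40 mm. Either end may go under the lip. Longer than the space from lip to far stop, it goes in only tilted, 5 to 20 degrees. Home: its origin at box_ledge.
- cover_end_a (a point): Middle of the lower edge of the cover's -x end (90 mm from its origin).
- cover_end_b (a point): Middle of the lower edge of the cover's +x end (90 mm from its origin).
- scrap_tray: Open plywood scrap tray, fixed to the bench, 210 (x) x 180 (y) x 65 mm high, walls and floor 9 mm. Origin: centre of its underside; z up.
- hammer: Hammer lying on the bench, 280 mm long, not to be disturbed. Origin about the middle of its length, x along the handle towards the head.
- wood_block: Dark wooden block 120 x 70 x 50 mm, not to be disturbed. Origin: centre of its underside.
- clamp: Bar clamp lying flat, 230 x 85 x 25 mm, not to be disturbed. Origin: near the middle of its bar.
There are look-alikes about, which are no part of the job. What is shaped like the offcut_a but pink or turquoise is not meant.

How it is judged:
On the way, in this order (a step that is already met when the one before it is completed fails the run):
1. the bin is lifted clear of the dust box, level, with both offcuts in it (z of bin in the frame of dust_box above 0.11 m and angle between bin's own z axis and vertical below 0.3 rad and distance between each of offcut_a, offcut_b and bin below 0.09 m), for 0.05 s.
2. the bin is being tipped over the scrap tray (angle between bin's own z axis and vertical above 0.35 rad and horizontal distance between bin and scrap_tray below 0.22 m), for 0.05 s.
3. both offcuts are in the scrap tray (x of offcut_a in the frame of scrap_tray between -0.096 and 0.096 m and y of offcut_a in the frame of scrap_tray between -0.081 and 0.081 m and z of offcut_a in the frame of scrap_tray between 0 and 0.06 m and x of offcut_b in the frame of scrap_tray between -0.096 and 0.096 m and y of offcut_b in the frame of scrap_tray between -0.081 and 0.081 m and z of offcut_b in the frame of scrap_tray between 0 and 0.06 m), for 0.1 s.
4. the bin is back home in the dust box and let go (z of bin in the frame of dust_box between 0.006 and 0.014 m and x of bin in the frame of dust_box between -0.006 and 0.006 m and y of bin in the frame of dust_box between -0.006 and 0.006 m and angle between bin's own z axis and vertical below 0.05 rad and x of bin_spout in the frame of dust_box below -0.05 m and contact force between the fingers and bin below 0.5 N), for 0.1 s.
5. one end of the cover is under the lip while the cover is still tilted (((x of cover_end_a in the frame of dust_box between -0.098 and -0.082 m and z of cover_end_a in the frame of dust_box between 0.09 and 0.106 m and y of cover_end_a in the frame of dust_box between -0.02 and 0.02 m) or (x of cover_end_b in the frame of dust_box between -0.098 and -0.082 m and z of cover_end_b in the frame of dust_box between 0.09 and 0.106 m and y of cover_end_b in the frame of dust_box between -0.02 and 0.02 m)) and angle between cover's own z axis and vertical above 0.03 rad), for 0.05 s.
At the end, for the whole second after the job is handed in: Cover flat on the ledge, one end under the lip (height within 3 mm, tilt under 0.025 rad, within 7 mm along and 8 mm across, aligned within 0.08 rad); bin home in the well, same way round (within 6 mm, upright within 0.05 rad); both offcuts in the scrap tray; all at rest (all of step 3 and z of cover in the frame of dust_box between 0.091 and 0.097 m and x of cover in the frame of dust_box between -0.007 and 0.007 m and y of cover in the frame of dust_box between -0.008 and 0.008 m and angle between cover's own z axis and vertical below 0.025 rad and angle between the x axis of cover and the x axis of dust_box, either way round below 0.08 rad and z of bin in the frame of dust_box between 0.006 and 0.014 m and x of bin in the frame of dust_box between -0.006 and 0.006 m and y of bin in the frame of dust_box between -0.006 and 0.006 m and angle between bin's own z axis and vertical below 0.05 rad and x of bin_spout in the frame of dust_box below -0.05 m and linear speed of each of bin, cover, offcut_a, offcut_b below 0.02 m/s); the robot touches nothing.
It fails at once if the hammer is moved more than 30 mm (distance of hammer from where it was at the start of the episode above 0.03 m).
It fails at once if the wood block is moved more than 30 mm (distance of wood_block from where it was at the start of the episode above 0.03 m).
It fails at once if the clamp is moved more than 30 mm (distance of clamp from where it was at the start of the episode above 0.03 m).
It also fails if it takes over 61 s, if anything falls off the work surface, if the arm or the gripper's body presses on something with over 40 N, if the wrist force passes 120 N, or if a joint passes its speed limit or range.

### The arm

A 6-joint arm with a two-finger parallel gripper is mounted at the origin on the work surface. World frame = base frame: x ahead of the robot, y to its left, z up, the work surface at z = 0. Lengths are in m, angles in rad, forces in N, time in s.
With the tool pointing down it reaches from about 0.35 to 0.875 m from the base axis. Payload 15.5 kg.
Tool frame: the origin (TCP) lies midway between the tips of the shut fingers; the grasp point (between the pads) lies 19 mm behind it; z points along the fingers, x is the direction in which the jaws open and shut, and the axes are right-handed (so a half turn about z gives the same grasp; the last joint's range is limited). The gripper opens to 85 mm and grips with 20 to 120 N. Pads are 22 mm wide; open, the fingers measure 114 mm over their backs; the gripper's body (76 mm by 85 mm) begins 54 mm behind the grasp point. The pads swing forward as they close: fully open they stand 13 mm farther back than shut.
Start: joints at [1.208, 0.494, 1.345, -0, 1.302, -0.096], TCP at [0.165, 0.603, 0.195] pointing down, gripper open.
Joint ranges: [-2.91, 2.91], [-0.82, 2.16], [0.22, 2.67], [-1.22, 4.37], [0.12, 2.79], [-3.08, 3.08]. Speed limits (rad/s): [1.89, 1.89, 2.57, 3.01, 3.01, 3.01].

### API

Orientations are given as a unit quaternion [x, y, z, w].
In Python, from cell import sensors, vision, env gives the robot as it stands. The module is installed in compiled form; this text tells all that it offers.
- The arm moves only by the tool apply_moves, never from a script. Its argument "targets" is a list of rows, each a list of 3 entries, a list of its own where there are three numbers: the shift along the world's x, y, z in mm, then the turn, a rotation vector about the world's x, y, z in rad, then the opening, from 0 (shut) to 1 (fully open). A call has 1 to 20 rows; each row is the pose to reach, as a shift and turn from the pose commanded when the call began; what a row does not reach only later rows make up. A row lasts 1/8 s, in which the tool goes at most 62.5 mm and 10.7 degrees, less where a joint would pass 70% of its speed; a pose out of reach is approached as far as the arm can. A call with a gripper value outside its range is refused whole. The fingers move at their own pace and stop on an object; the grip force is fixed at half the most. Time passes only in rows, so rows that repeat a pose let the fingers close. It gives the time, the measured TCP pose, the force and the opening at its end, in the units of the state.
- sensors.sense(): the state, without advancing time (a new reading comes with each control period).
- vision.grab_frame(name): name is "side" or "top" or "wrist"; returns the picture (420x560x3 uint8, blue, green, red); there is no depth.
- vision.camera_info(name): a dict with "fx", "fy", "cx", "cy" (pixels), "D" ([k1, k2, p1, p2, k3] as OpenCV has them; the pictures are not rectified), "rvec" (rotation vector, rad) and "tvec" (3), from world to camera coordinates, as OpenCV has them; the wrist camera has in their place "T_tool_cam" (4x4, takes a point from camera to tool coordinates, whose origin is the TCP and whose axes are the tool frame's). Camera axes: x right, y down, z forward; pixel columns grow to the right and rows downward; lengths in m; the calibration is good to about 2 mm. A picture is of the moment at which its call begins: read the wrist's pose just before it. camera_info takes no time and is no camera call.
- env.job_done(): hands the job in, once; it reports no verdict.
The state is a dict: "clock": time; "joint_pos": joint angles; "joint_velocities": joint speeds; "effort": joint torques, N m; "tcp_pos": TCP position; "tool_rot": TCP orientation; "force": force on the tool from outside, world axes, zero at the start; "torque": the same for the moment, N m; "gripper_width": opening from 0.0 (shut) to 1.0 (fully open).
Only numpy, scipy, OpenCV 4.12 (cv2) and the standard library are available. Lean on these libraries where they do the work, as an engineer would, in place of code of your own. Each camera call takes 0.05 s, during which the arm holds its last target.

## Working session

There is one attempt and no reset: what is moved stays moved. The work goes in short steps, Python scripts to look and compute and a tool call to move; the robot and the scene stay as the last step left them, time stands still between calls to the robot, and variables do not carry over. Pictures are saved under pics/ and viewed, and the job is handed in when it is done.

Besides the shell and the picture viewer there is one more tool, called after "Call:" as name(argument=value, ...), one argument or row to a line, values as JSON. apply_moves: Moves the arm, as the interface text tells. Its arguments: {"type":"object","properties":{"targets":{"type":"array","items":{"type":"array"}}},"required":["targets"]}

```bash
mkdir -p pics; python3 - <<'E'
from cell import sensors, vision
import cv2
s=sensors.sense();print(s)
for n in("top","side","wrist"):
    f=vision.grab_frame(n);cv2.imwrite(f"pics/{n}0.png",f)
    print(n,vision.camera_info(n))
E
```

```text
{'clock': 0.0, 'joint_pos': array([ 1.20749165e+00,  4.94216863e-01,  1.34614186e+00, -1.67228041e-05,
        1.30248702e+00, -9.54901278e-02]), 'joint_velocities': array([-0.00051104,  0.00040487,  0.00012476,  0.00091238,  0.00069715,
       -0.00058597]), 'effort': array([-2.03187243e-03, -8.82148218e+01, -3.83863914e+01, -4.30518639e-04,
        1.00525335e-02, -3.29470288e-05]), 'tcp_pos': array([0.16524152, 0.60233768, 0.1946757 ]), 'tool_rot': array([ 7.95179145e-01,  6.06374253e-01, -5.27914886e-04,  3.37532563e-04]), 'force': array([-0.74917528, -0.21616615, -1.0877618 ]), 'torque': array([ 0.02851277,  0.02866352, -0.01671741]), 'gripper_width': 0.9996907886751306}
top {'fx': 425.0924412240859, 'fy': 425.0924412240859, 'cx': 281.80149220180056, 'cy': 210.11508390678452, 'D': array([0.02650394, 0.        , 0.        , 0.        , 0.        ]), 'rvec': array([ 2.1788271 , -2.15925223,  0.08573956]), 'tvec': array([-0.0022066 ,  0.56292336,  1.03705749])}
side {'fx': 482.30858479671224, 'fy': 482.30858479671224, 'cx': 275.08561364149926, 'cy': 204.89417531874804, 'D': array([-0.06110625,  0.        ,  0.        ,  0.        ,  0.        ]), 'rvec': array([ 0.17052652, -2.69040019,  1.51249596]), 'tvec': array([0.57894307, 0.10473386, 1.04509794])}
wrist {'fx': 310.0804749751857, 'fy': 310.0804749751857, 'cx': 282.6191551338086, 'cy': 208.10677307358742, 'D': array([-0.06578658,  0.        ,  0.        ,  0.        ,  0.        ]), 'T_tool_cam': array([[ 9.99998956e-01,  1.09376849e-03,  9.44269791e-04,
        -3.03467020e-04],
       [-1.34188646e-03,  9.45345411e-01,  3.26067865e-01,
        -8.25009345e-02],
       [-5.36018359e-04, -3.26068792e-01,  9.45345892e-01,
        -1.79174977e-01],
       [ 0.00000000e+00,  0.00000000e+00,  0.00000000e+00,
         1.00000000e+00]])}
```

View pics/top0.png

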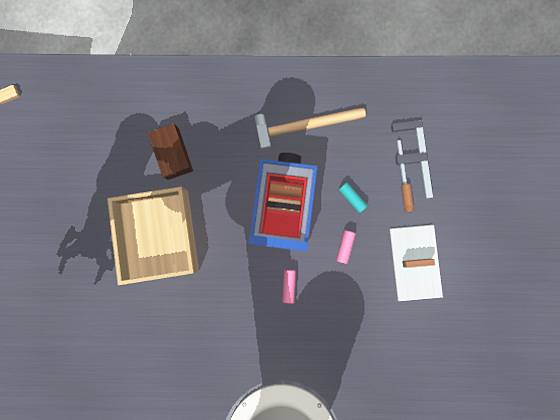

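View pics/side0.png

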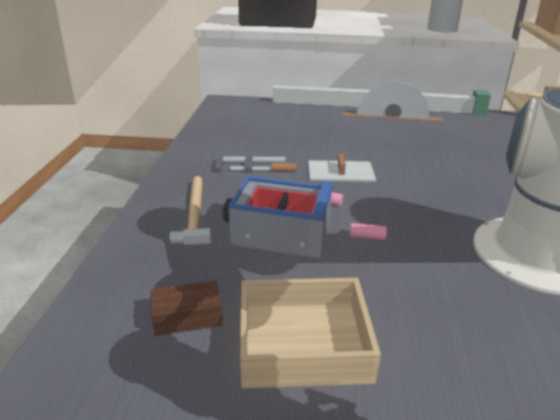

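View pics/wrist0.png

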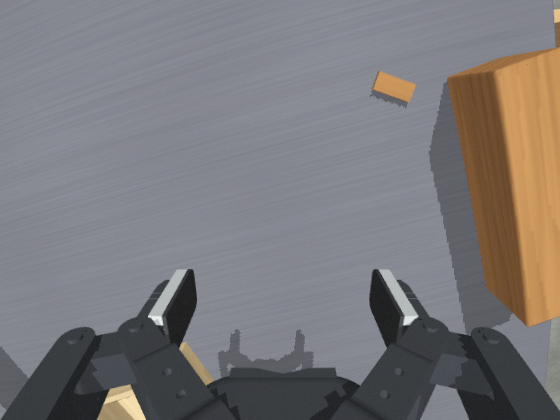

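```bash
cat > h.py <<'E'
from cell import sensors, vision, env
import cv2, numpy as np
from scipy.spatial.transform import Rotation as R
def cam(n):
    i=vision.camera_info(n);K=np.array([[i['fx'],0,i['cx']],[0,i['fy'],i['cy']],[0,0,1]])
    if n=='wrist':
        s=sensors.sense();T=np.eye(4);T[:3,:3]=R.from_quat(s['tool_rot']).as_matrix();T[:3,3]=s['tcp_pos']
        W=np.linalg.inv(T@i['T_tool_cam']);return K,i['D'],W[:3,:3],W[:3,3]
    return K,i['D'],R.from_rotvec(i['rvec']).as_matrix(),np.array(i['tvec'])
def proj(c,P):
    K,D,Rm,t=c
    return cv2.projectPoints(np.array(P,float).reshape(-1,3),R.from_matrix(Rm).as_rotvec(),t,K,D)[0].reshape(-1,2)
def unproj(c,uv,z):
    K,D,Rm,t=c
    n=cv2.undistortPoints(np.array(uv,float).reshape(-1,1,2),K,D).reshape(-1,2)
    d=np.c_[n,np.ones(len(n))]@Rm; o=-Rm.T@t
    return o+d*((z-o[2])/d[:,2])[:,None]
def crop(img,x0,y0,x1,y1,name):
    k=min(800/(x1-x0),600/(y1-y0));cv2.imwrite('pics/'+name,cv2.resize(img[y0:y1,x0:x1],None,fx=k,fy=k,interpolation=cv2.INTER_CUBIC));print(name,'scale',k)
E
python3 - <<'E'
from h import *
for n in('top','side'):
    c=cam(n);print(n,-c[2].T@c[3]); print(proj(c,[[0.165,0.603,0.195],[0,0,0]]))
t=cv2.imread('pics/top0.png');crop(t,230,140,340,260,'c1.png');crop(t,370,100,460,310,'c2.png')
s=cv2.imread('pics/side0.png');crop(s,210,140,350,260,'c3.png')
c=cam('top')
print(unproj(c,[[108,200],[180,188],[193,272],[118,284]],0.065))
print(unproj(c,[[390,227],[434,225],[442,298],[398,301]],0.006))
E
```

```text
top [ 0.46636659 -0.01033778  1.08386861]
[[-21.15045152 398.02663142]
 [280.88993736 442.66070274]]
side [0.47986576 0.90256123 0.62728465]
[[625.93111303 446.58565644]
 [537.09148551 252.29241986]]
c1.png scale 5.0
c2.png scale 2.857142857142857
c3.png scale 5.0
[[0.58027626 0.4220258  0.065     ]
 [0.61100547 0.24940452 0.065     ]
 [0.40982629 0.21206477 0.065     ]
 [0.38028879 0.38874098 0.065     ]]
[[ 0.52421913 -0.27052782  0.006     ]
 [ 0.53031711 -0.38066881  0.006     ]
 [ 0.3495244  -0.39574083  0.006     ]
 [ 0.34064997 -0.28746834  0.006     ]]
```

View pics/c1.png

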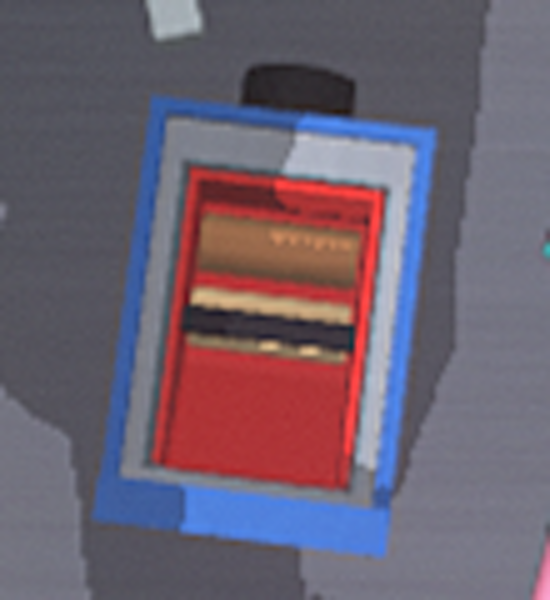

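View pics/c2.png

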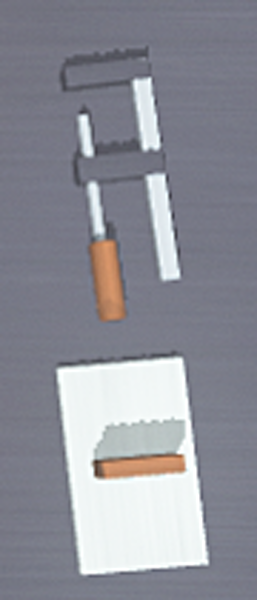

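View pics/c3.png

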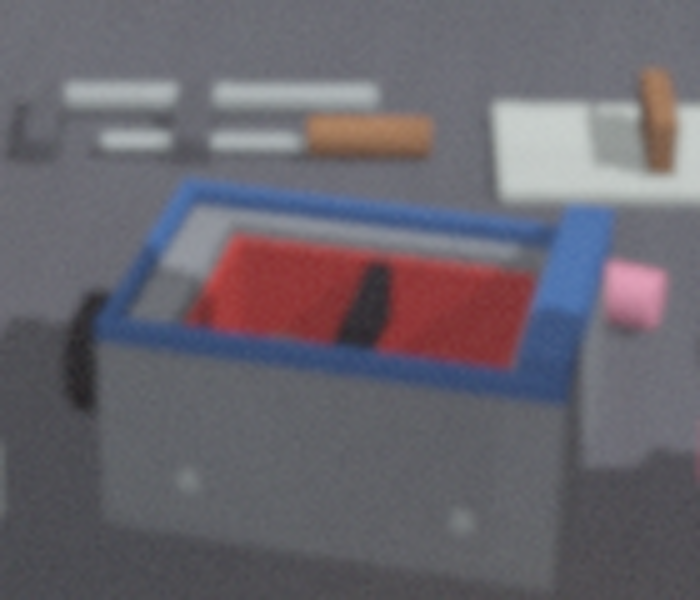

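```bash
cat >> h.py <<'E'
from scipy.optimize import least_squares
def fit(obs,x0,z=0.0):
    # obs: list of (cam, localpt, uv)
    def f(p):
        c,s=np.cos(p[2]),np.sin(p[2]);r=[]
        for cm,P,uv in obs:
            w=[p[0]+c*P[0]-s*P[1],p[1]+s*P[0]+c*P[1],z+P[2]]
            r+=list(proj(cm,[w])[0]-uv)
        return r
    q=least_squares(f,x0,loss='soft_l1',x_scale=[.1,.1,.3]);return q.x,np.round(np.array(f(q.x)).reshape(-1,2),1)
E
python3 - <<'E'
from h import *
t=cam('top');s=cam('side')
T=lambda u,v:np.array([(u+.5)/5-.5+230,(v+.5)/5-.5+140]); S=lambda u,v:np.array([(u+.5)/5-.5+210,(v+.5)/5-.5+140])
ob=[(t,[.1,.067,.103],T(152,97)),(t,[.1,-.067,.103],T(437,130)),(t,[-.1,.067,.115],T(95,520)),(t,[-.1,-.067,.115],T(388,556))]
os=[(s,[.1,-.067,.103],S(190,182)),(s,[.1,.067,.103],S(98,328)),(s,[-.1,-.067,.115],S(615,208)),]
print('box',fit(ob,[.55,0,0]),fit(os,[.55,0,0]),fit(ob+os,[.55,0,0]))
# bin: top edges z=.01+.078
ob=[(t,[.07,.046,.088],T(188,166)),(t,[.07,-.046,.088],T(386,188)),(t,[0,.042,.088],T(184,316)),(t,[0,-.042,.088],T(353,335))]
print('bin',fit(ob,[.55,0,0]))
W=lambda u,v:np.array([(u+.5)/2.857-.5+370,(v+.5)/2.857-.5+100])
ob=[(t,[.09,.055,.006],W(56,367)),(t,[.09,-.055,.006],W(183,355)),(t,[-.09,-.055,.006],W(208,566)),(t,[-.09,.055,.006],W(80,574)),
(t,[0,.035,.040],W(94,466)),(t,[0,-.035,.04],W(186,458))]
print('cover',fit(ob,[.45,-.33,0]))
ob=[(t,[.105,.09,.065],np.array([108,199])),(t,[.105,-.09,.065],np.array([186,187])),(t,[-.105,-.09,.065],np.array([200,272])),(t,[-.105,.09,.065],np.array([118,284]))]
print('tray',fit(ob,[.45,.3,0]))
im=cv2.imread('pics/top0.png');crop(im,95,110,215,300,'c4.png')
im=cv2.imread('pics/side0.png');crop(im,300,140,390,200,'c5.png');crop(im,220,260,390,400,'c6.png')
E
```

```text
box (array([ 0.56926776, -0.00133813, -0.11245383]), array([[ 0.1, -0.2],
       [-0.1, -0.1],
       [ 0. ,  0.1],
       [-0. ,  0.1]])) (array([ 0.5666252 ,  0.00521145, -0.10679781]), array([[-0.7, -0.2],
       [ 0. , -0.2],
       [ 0.6,  0.2]])) (array([ 0.56850951, -0.00072219, -0.11237762]), array([[-0.2,  0.1],
       [-0.3,  0.3],
       [-0.2,  0.4],
       [-0.3,  0.5],
       [-0.9, -1.5],
       [-0.4, -1.8],
       [-0. , -1. ]]))
bin (array([ 0.57068136, -0.00166782, -0.10656376]), array([[ 0.4,  0.3],
       [-0.6,  0.2],
       [-0.6, -0.4],
       [ 1. , -0.1]]))
cover (array([ 0.43767644, -0.33276143,  0.09642526]), array([[ 0.3, -0.2],
       [-0.5,  0.2],
       [-0.3, -1.4],
       [-0. , -0.5],
       [ 2.7,  0.7],
       [-0.5,  1. ]]))
tray (array([0.49668244, 0.31082933, 0.16871867]), array([[ 2.1, -1. ],
       [-2. , -0.7],
       [-3.8,  0.7],
       [ 2.8,  1. ]]))
c4.png scale 3.1578947368421053
c5.png scale 8.88888888888889
c6.png scale 4.285714285714286
```

View pics/c4.png

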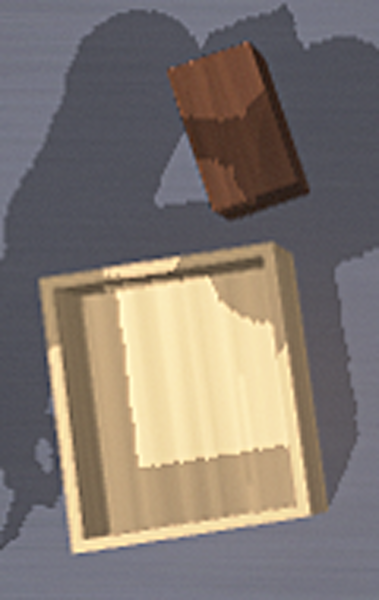

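View pics/c5.png

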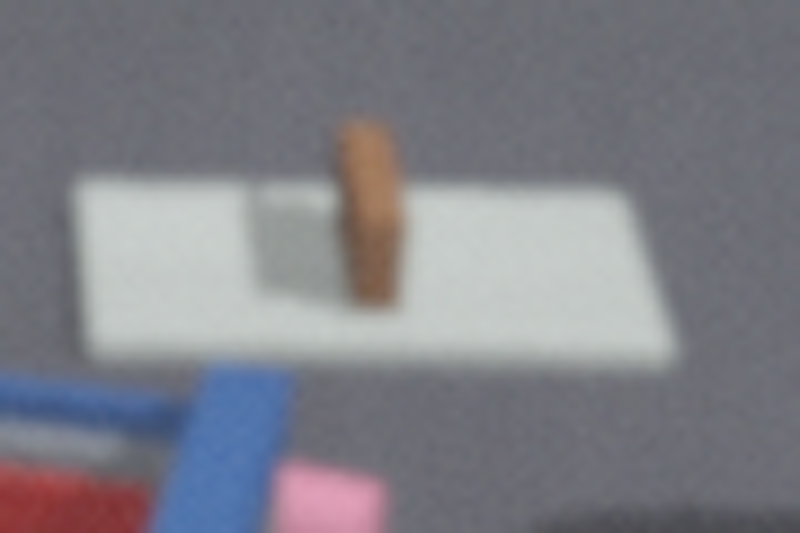

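View pics/c6.png

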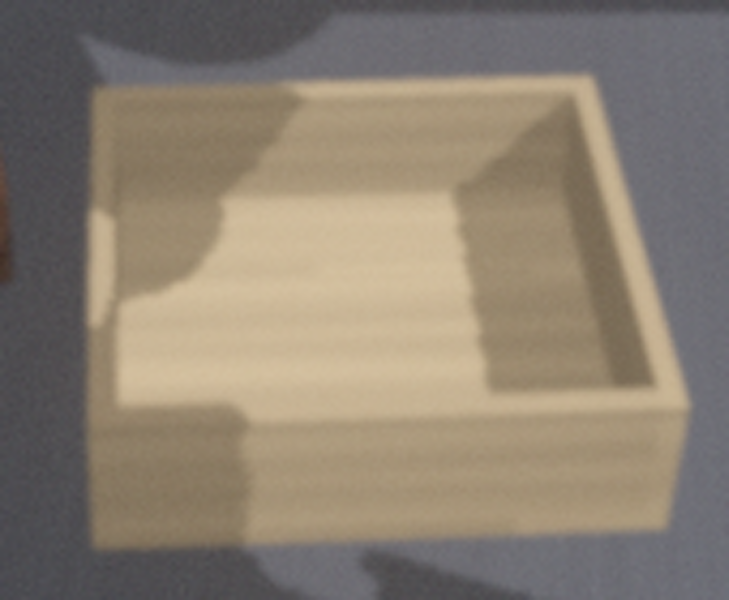

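Call:
apply_moves(
  targets=[
    [[200,-300,90],[0,0,-0.7],1],
    [[404,-604,90],[0,0,-1.417],1],
    [[404,-604,90],[0,0,-1.417],1],
    [[404,-604,90],[0,0,-1.417],1],
    [[404,-604,90],[0,0,-1.417],1],
    [[404,-604,90],[0,0,-1.417],1],
    [[404,-604,90],[0,0,-1.417],1],
    [[404,-604,90],[0,0,-1.417],1],
    [[404,-604,90],[0,0,-1.417],1],
    [[404,-604,90],[0,0,-1.417],1],
    [[404,-604,90],[0,0,-1.417],1],
    [[404,-604,90],[0,0,-1.417],1],
    [[404,-604,90],[0,0,-1.417],1],
    [[404,-604,90],[0,0,-1.417],1],
  ],
)

```text
clock: 1.9
tcp_pos: [0.5689, -0.001, 0.2849]
tool_rot: [0.998, -0.057, -0.0, -0.0]
force: [-0.3, -0.2, 0.6]
gripper_width: 1.0
```

```bash
python3 - <<'E'
from h import *
s=sensors.sense();print(s['clock'],s['tcp_pos'],s['tool_rot'],s['joint_pos'])
c=cam('wrist');f=vision.grab_frame('wrist');cv2.imwrite('pics/w1.png',f);crop(f,0,0,560,420,'w1b.png')
bx=[.5693,-.0013,-.1125]
def B(P):
    cc,ss=np.cos(bx[2]),np.sin(bx[2]);return [bx[0]+cc*P[0]-ss*P[1],bx[1]+ss*P[0]+cc*P[1],P[2]]
print(proj(c,[B(p) for p in([.1,.067,.103],[.1,-.067,.103],[-.1,-.067,.115],[-.1,.067,.115],[0,.042,.088],[0,-.042,.088])])*800/560)
t=cam('top');W=lambda u,v:np.array([(u+.5)/3.158-.5+95,(v+.5)/3.158-.5+110])
ob=[(t,[.105,.09,.065],W(40,278)),(t,[.105,-.09,.065],W(275,243)),(t,[-.105,-.09,.065],W(310,513)),(t,[-.105,.09,.065],W(75,553))]
print('tray',fit(ob,[.45,.3,0]))
E
```

```text
1.9 [ 0.56885417 -0.00099361  0.28491146] [ 9.98366719e-01 -5.71281738e-02 -4.92603145e-04 -1.51955069e-04] [-1.06878256e-01  3.39260583e-01  1.35181390e+00  2.56393061e-04
  1.45151727e+00  7.40970956e-03]
w1b.png scale 1.4285714285714286
[[528.72299601 168.91524057]
 [515.56489688 325.61961051]
 [286.37063582 330.99703441]
 [271.90475799 169.8573379 ]
 [402.50525879 198.21912047]
 [402.63134065 293.46083803]]
tray (array([0.49712228, 0.31733068, 0.16660631]), array([[ 0.2,  0.1],
       [-0.3, -0.5],
       [ 0.5,  0.5],
       [-0.4, -0.1]]))
```

View pics/w1b.png

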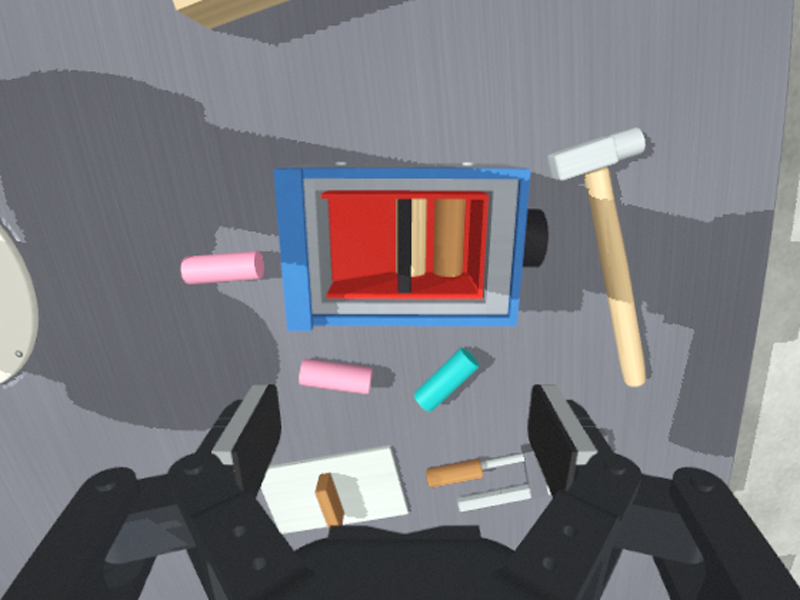

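Call:
apply_moves(
  targets=[
    [[1,0,-60],[0,0,0],0.7],
    [[1,0,-120],[0,0,0],0.6],
    [[1,0,-170],[0,0,0],0.6],
    [[1,0,-210],[0,0,0],0.6],
    [[1,0,-229],[0,0,0],0.6],
    [[1,0,-229],[0,0,0],0.6],
    [[1,0,-229],[0,0,0],0.6],
  ],
)

```text
clock: 2.82
tcp_pos: [0.5707, -0.0007, 0.0573]
tool_rot: [0.998, -0.057, 0.001, -0.0]
force: [0.4, 0.1, 0.0]
gripper_width: 0.601
```

```bash
python3 - <<'E'
from h import *
s=sensors.sense();print(s['clock'],s['tcp_pos'],s['force'])
f=vision.grab_frame('wrist');cv2.imwrite('pics/w2.png',f)
f=vision.grab_frame('side');crop(f,200,120,360,260,'s2.png')
E
```

```text
2.825 [ 0.57072461 -0.00070319  0.05731393] [0.39068824 0.09417505 0.00256814]
s2.png scale 4.285714285714286
```

View pics/w2.png

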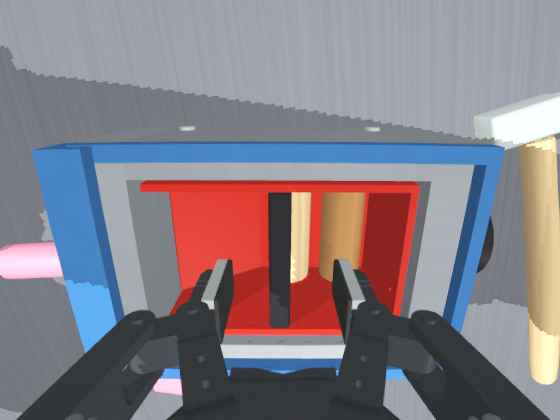

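View pics/s2.png

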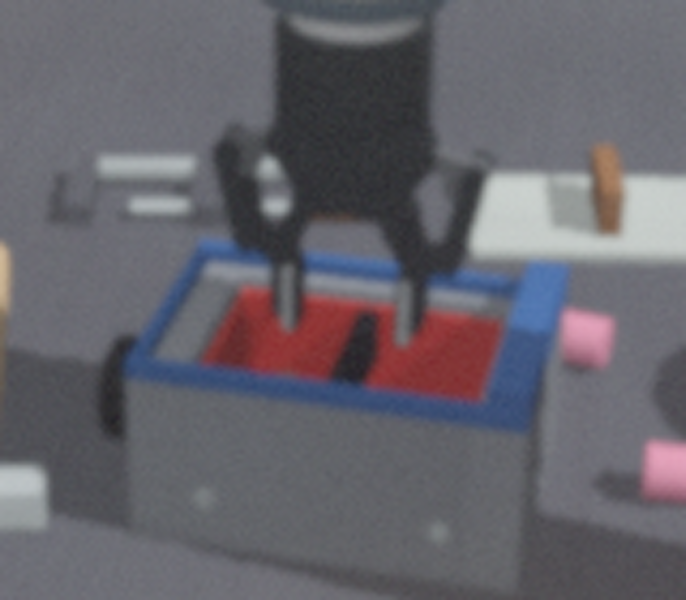

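Call:
apply_moves(
  targets=[
    [[0,0,0],[0,0,0],0],
    [[0,0,0],[0,0,0],0],
    [[0,0,0],[0,0,0],0],
    [[0,0,0],[0,0,0],0],
    [[0,0,0],[0,0,0],0],
    [[0,0,0],[0,0,0],0],
  ],
)

```text
clock: 3.68
tcp_pos: [0.5703, -0.0013, 0.0562]
tool_rot: [0.998, -0.057, -0.0, 0.0]
force: [0.1, 1.4, -1.2]
gripper_width: -0.001
```

```bash
python3 - <<'E'
from h import *
s=sensors.sense();print(s)
f=vision.grab_frame('wrist');cv2.imwrite('pics/w3.png',f)
E
```

```text
{'clock': 3.675, 'joint_pos': array([-1.06979350e-01,  5.88381341e-01,  1.62822412e+00, -1.14206753e-05,
        9.25083659e-01,  7.05623806e-03]), 'joint_velocities': array([-0.00014149, -0.00143611,  0.00028429,  0.00114796,  0.0014926 ,
       -0.00059862]), 'effort': array([-8.20329791e-03, -8.50415683e+01, -2.67244720e+01, -3.12778084e-04,
        1.83257347e-03,  4.68229018e-06]), 'tcp_pos': array([ 0.57034737, -0.00130995,  0.05623657]), 'tool_rot': array([ 9.98375121e-01, -5.69834734e-02, -4.84013210e-05,  2.14599437e-06]), 'force': array([ 0.11974678,  1.38305589, -1.24836189]), 'torque': array([-0.00633131,  0.0466249 ,  0.01583935]), 'gripper_width': -0.0009654858039898312}
```

View pics/w3.png

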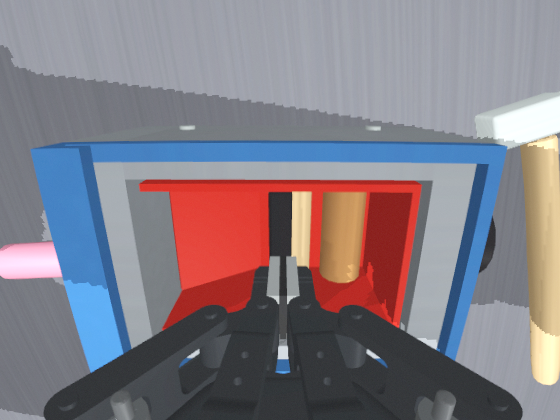

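```bash
python3 - <<'E'
from h import *
f=cv2.imread('pics/w3.png');crop(f,220,170,360,290,'w3c.png')
f=vision.grab_frame('side');crop(f,230,150,330,230,'s3.png')
c=cam('wrist');print(proj(c,[[.5703,-.0013,.0562],[.5703,-.0013,.0752]]))
E
```

```text
w3c.png scale 5.0
s3.png scale 7.5
[[279.8242273  240.74367385]
 [279.54346374 254.7134201 ]]
```

View pics/w3c.png

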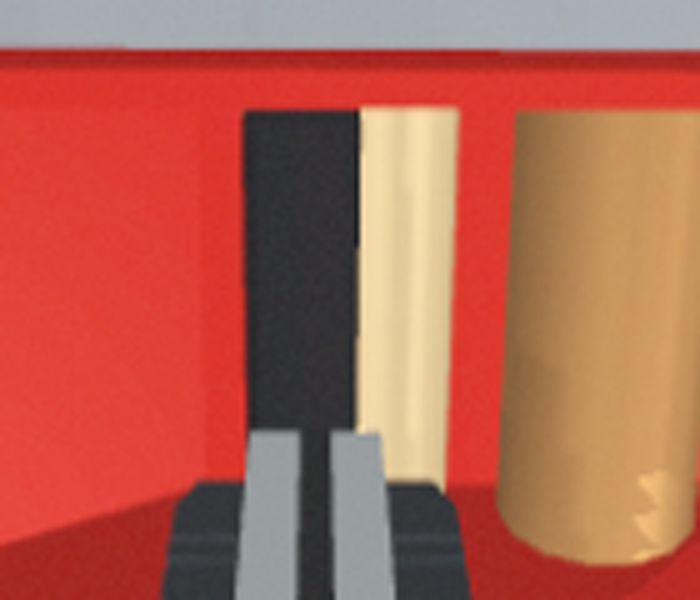

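View pics/s3.png

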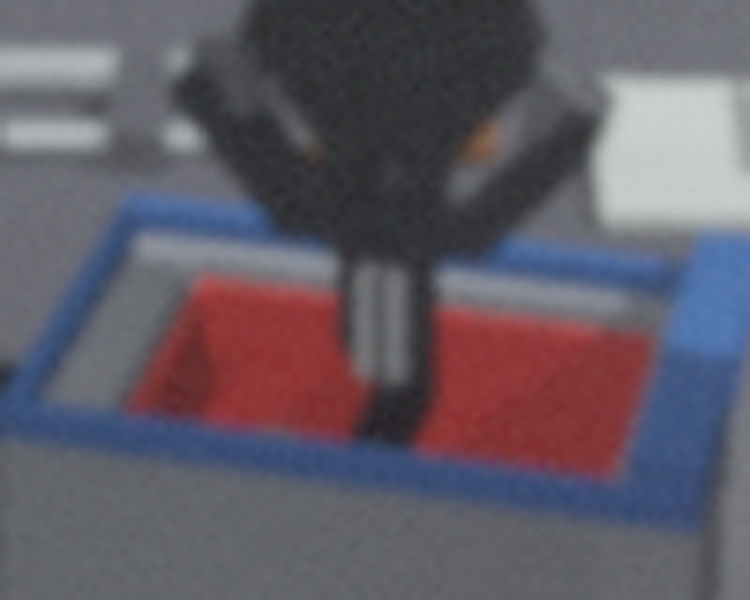

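```bash
python3 - <<'E'
from h import *
for n in('wrist','side'):
    c=cam(n)
    for y in(.0097,-.0013,-.0123):
        zs=[.055,.065,.075,.085,.095,.105];print(n,y,[tuple(np.round(p)) for p in proj(c,[[.5703,y,z] for z in zs])])
E
```

```text
wrist 0.0097 [(np.float64(278.0), np.float64(224.0)), (np.float64(278.0), np.float64(230.0)), (np.float64(277.0), np.float64(237.0)), (np.float64(277.0), np.float64(245.0)), (np.float64(277.0), np.float64(254.0)), (np.float64(276.0), np.float64(263.0))]
wrist -0.0013 [(np.float64(280.0), np.float64(240.0)), (np.float64(280.0), np.float64(247.0)), (np.float64(280.0), np.float64(255.0)), (np.float64(279.0), np.float64(263.0)), (np.float64(279.0), np.float64(273.0)), (np.float64(279.0), np.float64(283.0))]
wrist -0.0123 [(np.float64(282.0), np.float64(255.0)), (np.float64(282.0), np.float64(263.0)), (np.float64(282.0), np.float64(271.0)), (np.float64(282.0), np.float64(280.0)), (np.float64(282.0), np.float64(291.0)), (np.float64(282.0), np.float64(302.0))]
side 0.0097 [(np.float64(281.0), np.float64(215.0)), (np.float64(281.0), np.float64(211.0)), (np.float64(281.0), np.float64(207.0)), (np.float64(281.0), np.float64(203.0)), (np.float64(281.0), np.float64(199.0)), (np.float64(281.0), np.float64(195.0))]
side -0.0013 [(np.float64(281.0), np.float64(212.0)), (np.float64(281.0), np.float64(208.0)), (np.float64(281.0), np.float64(205.0)), (np.float64(281.0), np.float64(201.0)), (np.float64(281.0), np.float64(197.0)), (np.float64(282.0), np.float64(193.0))]
side -0.0123 [(np.float64(282.0), np.float64(210.0)), (np.float64(282.0), np.float64(206.0)), (np.float64(282.0), np.float64(202.0)), (np.float64(282.0), np.float64(198.0)), (np.float64(282.0), np.float64(194.0)), (np.float64(282.0), np.float64(190.0))]
```

Call:
apply_moves(
  targets=[
    [[0,0,0],[0,0,0],0.5],
    [[0,0,0],[0,0,0],0.5],
    [[0,0,0],[0,0,0],0.5],
    [[0,0,-10],[0,0,0],0.5],
    [[0,0,-18],[0,0,0],0.5],
    [[0,0,-24],[0,0,0],0.5],
    [[0,0,-28],[0,0,0],0.5],
    [[0,0,-28],[0,0,0],0.5],
  ],
)

```text
clock: 4.78
tcp_pos: [0.5702, -0.0013, 0.028]
tool_rot: [0.998, -0.057, -0.0, -0.0]
force: [-0.1, 0.1, -0.3]
gripper_width: 0.495
```

```bash
python3 - <<'E'
from h import *
s=sensors.sense();print(s['clock'],s['tcp_pos'],s['force'],s['gripper_width'])
f=vision.grab_frame('wrist');cv2.imwrite('pics/w4.png',f)
f=vision.grab_frame('side');crop(f,230,150,330,230,'s4.png')
E
```

```text
4.775 [ 0.57020246 -0.00125254  0.02796934] [-0.11434153  0.09425302 -0.30905624] 0.49479466051931603
s4.png scale 7.5
```

View pics/w4.png

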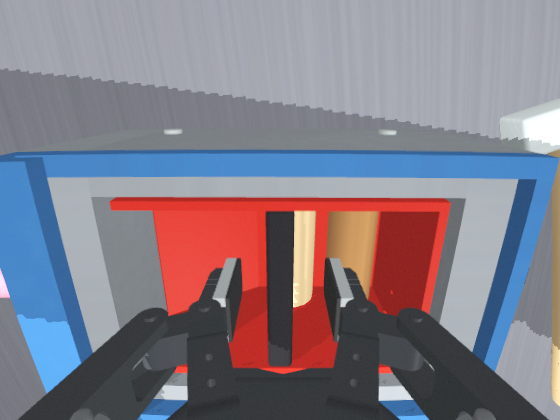

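View pics/s4.png

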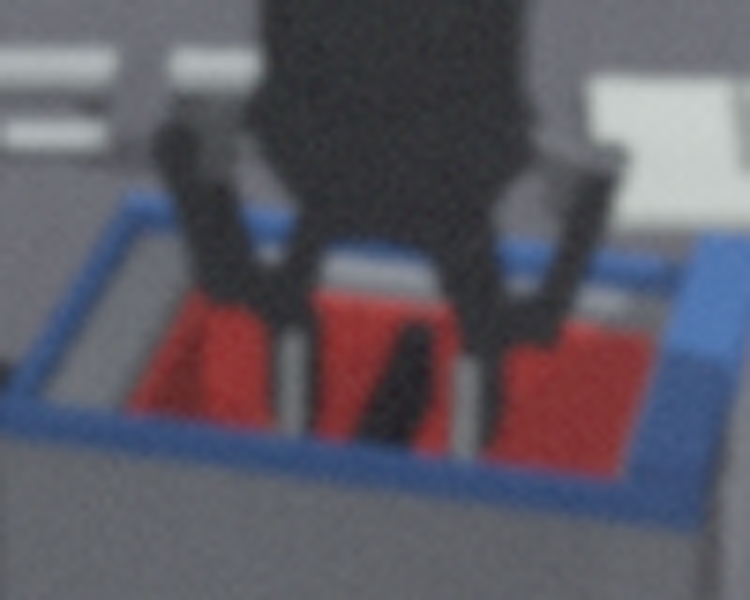

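Call:
apply_moves(
  targets=[
    [[0,0,0],[0,0,0],0],
    [[0,0,0],[0,0,0],0],
    [[0,0,0],[0,0,0],0],
    [[0,0,0],[0,0,0],0],
    [[0,0,0],[0,0,0],0],
  ],
)

```text
clock: 5.5
tcp_pos: [0.5706, -0.0013, 0.0286]
tool_rot: [0.998, -0.057, 0.0, 0.0]
force: [0.0, -0.2, 5.4]
gripper_width: 0.129
```

```bash
python3 - <<'E'
from h import *
s=sensors.sense();print(s['clock'],s['tcp_pos'],s['force'],s['gripper_width'])
f=vision.grab_frame('wrist');cv2.imwrite('pics/w5.png',f)
E
```

```text
5.5 [ 0.57057935 -0.00127549  0.0286433 ] [ 0.01240968 -0.20469028  5.44249409] 0.12862986796187884
```

View pics/w5.png

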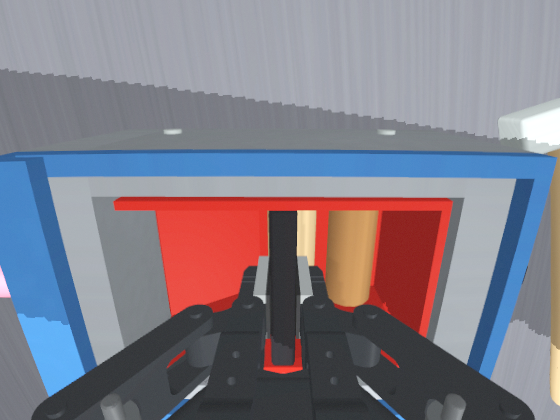

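Call:
apply_moves(
  targets=[
    [[0,0,5],[0,0,0],0],
    [[0,0,15],[0,0,0],0],
    [[0,0,30],[0,0,0],0],
    [[0,0,50],[0,0,0],0],
    [[0,0,75],[0,0,0],0],
    [[0,0,100],[0,0,0],0],
    [[0,0,125],[0,0,0],0],
    [[0,0,140],[0,0,0],0],
    [[0,0,150],[0,0,0],0],
    [[0,0,150],[0,0,0],0],
    [[0,0,150],[0,0,0],0],
  ],
)

```text
clock: 6.92
tcp_pos: [0.5699, -0.0012, 0.1775]
tool_rot: [0.998, -0.057, -0.001, -0.0]
force: [-0.8, 0.5, -3.6]
gripper_width: 0.127
```

```bash
python3 - <<'E'
from h import *
s=sensors.sense();print(s['clock'],s['tcp_pos'],s['tool_rot'],s['force'],s['gripper_width'])
f=vision.grab_frame('wrist');cv2.imwrite('pics/w6.png',f)
f=vision.grab_frame('side');cv2.imwrite('pics/s6.png',f)
E
```

```text
6.925 [ 0.56993336 -0.00122646  0.17752682] [ 9.98375663e-01 -5.69705555e-02 -6.24236721e-04 -3.96752581e-05] [-0.84777908  0.52408645 -3.57028363] 0.1270488005427988
```

View pics/w6.png

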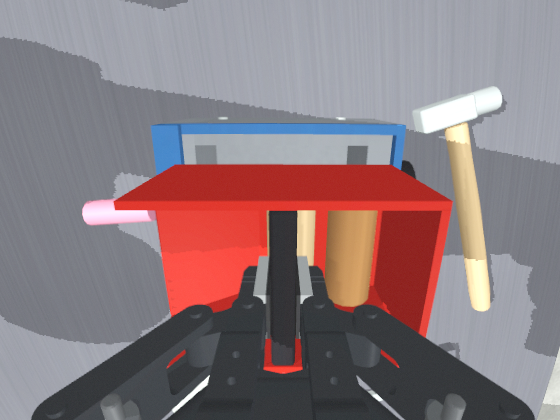

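View pics/s6.png

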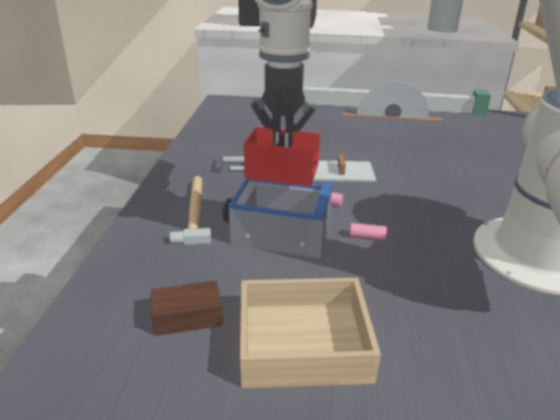

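Call:
apply_moves(
  targets=[
    [[0,40,10],[0,0,0.05],0],
    [[-10,90,10],[0,0,0.12],0],
    [[-20,140,10],[0,0,0.2],0],
    [[-28,190,10],[0,0,0.27],0],
    [[-34,240,10],[0,0,0.33],0],
    [[-37,290,5],[0,0,0.38],0],
    [[-37,320,0],[0,0,0.41],0],
    [[-37,329,0],[0,0,0.41],0],
    [[-37,329,0],[0,0,0.41],0],
    [[-37,329,0],[0,0,0.41],0],
    [[-37,329,0],[0,0,0.41],0],
  ],
)

```text
clock: 8.4
tcp_pos: [0.5336, 0.3268, 0.1784]
tool_rot: [0.989, 0.147, 0.0, 0.0]
force: [0.4, -0.4, -2.2]
gripper_width: 0.127
```

```bash
python3 - <<'E'
from h import *
s=sensors.sense();print(s['clock'],s['tcp_pos'],s['tool_rot'],s['force'],s['gripper_width'],s['joint_pos'])
f=vision.grab_frame('top');cv2.imwrite('pics/t7.png',f)
f=vision.grab_frame('side');cv2.imwrite('pics/s7.png',f)
E
```

```text
8.4 [0.53362942 0.32681352 0.17844771] [9.89161458e-01 1.46831902e-01 4.33285540e-05 2.29756639e-05] [ 0.44242918 -0.40830973 -2.21832748] 0.12717219208080108 [ 4.54164940e-01  5.10222018e-01  1.36482059e+00 -7.33470399e-05
  1.26648132e+00  1.59457527e-01]
```

View pics/t7.png

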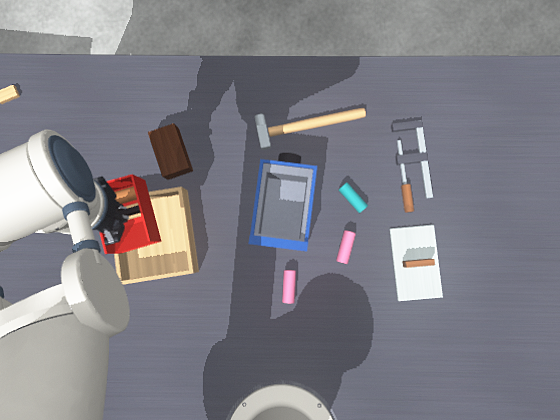

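View pics/s7.png

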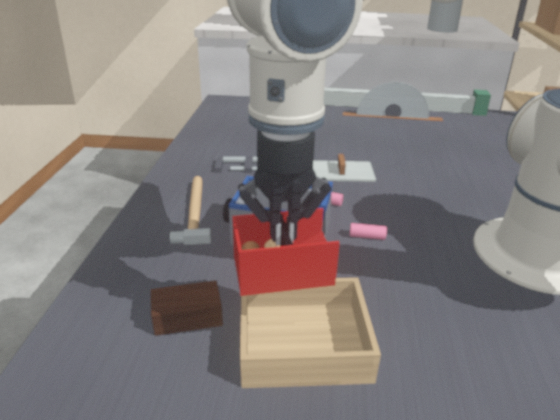

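Call:
apply_moves(
  targets=[
    [[6,2,-11],[0.044,-0.143,0],0],
    [[13,4,-23],[0.089,-0.287,0],0],
    [[19,6,-35],[0.133,-0.43,0],0],
    [[21,7,-42],[0.148,-0.478,0],0],
    [[21,7,-42],[0.148,-0.478,0],0],
    [[21,7,-42],[0.148,-0.478,0],0],
  ],
)

```text
clock: 9.25
tcp_pos: [0.5553, 0.3348, 0.137]
tool_rot: [0.958, 0.143, 0.245, -0.038]
force: [-0.4, -0.5, -3.3]
gripper_width: 0.127
```

```bash
python3 - <<'E'
from h import *
s=sensors.sense();print(s['clock'],s['tcp_pos'],R.from_quat(s['tool_rot']).as_matrix()[:,2],s['force'],s['gripper_width'],s['joint_pos'])
f=vision.grab_frame('side');cv2.imwrite('pics/s8.png',f)
E
```

```text
9.25 [0.55526895 0.33483841 0.13701393] [ 0.45838608  0.14171418 -0.87738207] [-0.4049167  -0.47990246 -3.3210701 ] 0.12694400573355163 [ 0.50730538  0.43487809  1.82343897 -0.2543731   0.40360915  0.4216882 ]
```

View pics/s8.png

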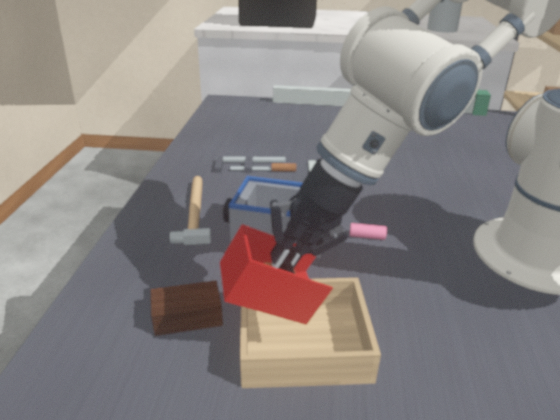

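Call:
apply_moves(
  targets=[
    [[-5,-2,12],[-0.048,0.155,0],0],
    [[-13,-4,30],[-0.096,0.31,0],0],
    [[-21,-7,42],[-0.148,0.478,0],0],
    [[-21,-7,42],[-0.148,0.478,0],0],
  ],
)

```text
clock: 9.8
tcp_pos: [0.5356, 0.3287, 0.1807]
tool_rot: [0.989, 0.148, -0.0, -0.001]
force: [0.3, 0.4, -3.3]
gripper_width: 0.124
```

Call:
apply_moves(
  targets=[
    [[-6,5,0],[0,0,0.15],0],
    [[-12,10,0],[0,0,0.3],0],
    [[-18,15,0],[0,0,0.45],0],
    [[-25,19,0],[0,0,0.6],0],
    [[-33,22,0],[0,0,0.8],0],
    [[-33,24,0],[0,0,0.95],0],
    [[-33,25,0],[0,0,1.1],0],
    [[-33,25,0],[0,0,1.2],0],
    [[-33,25,0],[0,0,1.2],0],
    [[-33,25,0],[0,0,1.2],0],
  ],
)

```text
clock: 11.05
tcp_pos: [0.5007, 0.3529, 0.1786]
tool_rot: [0.734, 0.679, 0.0, -0.0]
force: [0.9, 0.5, -3.4]
gripper_width: 0.129
```

```bash
python3 - <<'E'
from h import *
s=sensors.sense();print(s['clock'],s['tcp_pos'],R.from_quat(s['tool_rot']).as_matrix(),s['force'],s['gripper_width'],s['joint_pos'])
E
```

```text
11.05 [0.50070015 0.35290287 0.17864486] [[ 7.70716566e-02  9.97025536e-01  2.00630357e-04]
 [ 9.97025390e-01 -7.70717584e-02  5.62393535e-04]
 [ 5.76183650e-04  1.56688958e-04 -9.99999822e-01]] [ 0.85449982  0.5258093  -3.37390681] 0.1287044751688487 [ 5.16265893e-01  4.91507725e-01  1.39920667e+00  4.10968072e-04
  1.25042618e+00 -9.77511546e-01]
```

Call:
apply_moves(
  targets=[
    [[0,7,-11],[0.15,-0.012,0],0],
    [[1,13,-23],[0.3,-0.023,0],0],
    [[1,19,-35],[0.45,-0.035,0],0],
    [[2,23,-44],[0.55,-0.042,0],0],
    [[2,27,-49],[0.65,-0.05,0],0],
    [[2,31,-54],[0.75,-0.058,0],0],
    [[3,34,-59],[0.85,-0.065,0],0],
    [[3,36,-60],[0.92,-0.071,0],0],
    [[3,36,-60],[0.92,-0.071,0],0],
    [[3,36,-60],[0.92,-0.071,0],0],
    [[3,36,-60],[0.92,-0.071,0],0],
    [[3,36,-60],[0.92,-0.071,0],0],
  ],
)

```text
clock: 12.55
tcp_pos: [0.5034, 0.3891, 0.1188]
tool_rot: [0.656, 0.61, 0.327, -0.302]
force: [0.2, -0.3, -2.5]
gripper_width: 0.13
```

```bash
python3 - <<'E'
from h import *
s=sensors.sense();print(s['clock'],s['tcp_pos'],R.from_quat(s['tool_rot']).as_matrix()[:,2],s['force'],s['gripper_width'],s['joint_pos'])
f=vision.grab_frame('side');cv2.imwrite('pics/s9.png',f)
f=vision.grab_frame('wrist');cv2.imwrite('pics/w9.png',f)
E
```

```text
12.55 [0.50342648 0.38907256 0.11879572] [ 0.06145645  0.79467335 -0.60391835] [ 0.24810381 -0.25584776 -2.47123518] 0.13028310469203558 [ 0.07116254  0.66261022  1.88107477  1.27225581  0.96980379 -2.40418703]
```

View pics/s9.png

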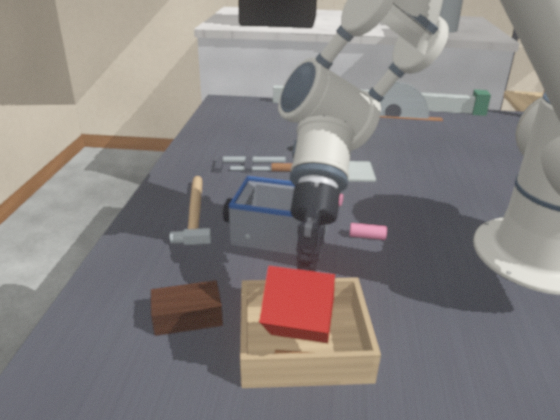

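View pics/w9.png

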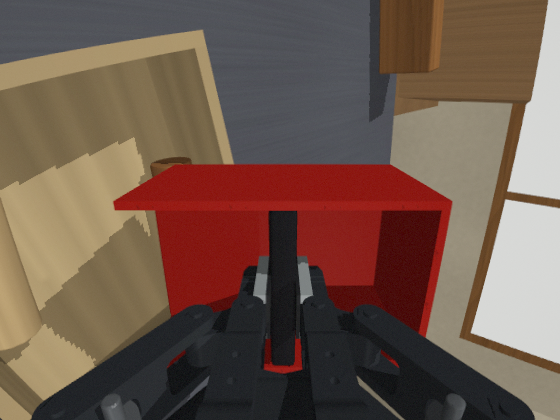

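Call:
apply_moves(
  targets=[
    [[0,0,25],[0,0,0],0],
    [[0,-4,45],[-0.1,0.008,0],0],
    [[-1,-9,60],[-0.25,0.019,0],0],
    [[-1,-16,70],[-0.42,0.032,0],0],
    [[-2,-23,75],[-0.59,0.045,0],0],
    [[-3,-30,80],[-0.76,0.058,0],0],
    [[-3,-36,80],[-0.92,0.071,0],0],
    [[-3,-36,80],[-0.92,0.071,0],0],
    [[-3,-36,80],[-0.92,0.071,0],0],
    [[-3,-36,80],[-0.92,0.071,0],0],
  ],
)

```text
clock: 13.9
tcp_pos: [0.5001, 0.3516, 0.1979]
tool_rot: [0.734, 0.68, 0.0, -0.001]
force: [-0.3, -0.7, -3.2]
gripper_width: 0.127
```

Call:
apply_moves(
  targets=[
    [[6,-30,0],[0,0,-0.15],0],
    [[14,-70,0],[0,0,-0.32],0],
    [[22,-110,0],[0,0,-0.5],0],
    [[30,-150,0],[0,0,-0.68],0],
    [[38,-190,0],[0,0,-0.86],0],
    [[46,-230,0],[0,0,-1.04],0],
    [[54,-270,0],[0,0,-1.22],0],
    [[62,-310,0],[0,0,-1.4],0],
    [[69,-345,0],[0,0,-1.55],0],
    [[69,-354,0],[0,0,-1.61],0],
    [[69,-354,0],[0,0,-1.61],0],
    [[69,-354,0],[0,0,-1.61],0],
    [[69,-354,0],[0,0,-1.61],0],
  ],
)

```text
clock: 15.52
tcp_pos: [0.5692, -0.0008, 0.1983]
tool_rot: [0.998, -0.056, 0.0, -0.0]
force: [-0.1, 0.2, -2.0]
gripper_width: 0.124
```

```bash
python3 - <<'E'
from h import *
s=sensors.sense();print(s['clock'],s['tcp_pos'],R.from_quat(s['tool_rot']).as_matrix(),s['force'],s['gripper_width'],s['joint_pos'])
f=vision.grab_frame('side');cv2.imwrite('pics/s10.png',f)
f=vision.grab_frame('top');cv2.imwrite('pics/t10.png',f)
f=vision.grab_frame('wrist');cv2.imwrite('pics/w10.png',f)
E
```

```text
15.525 [ 0.56921187 -0.00076155  0.19830059] [[ 9.93666645e-01 -1.12368114e-01  7.42493643e-05]
 [-1.12368131e-01 -9.93666598e-01  3.07433776e-04]
 [ 3.92333598e-05 -3.13829951e-04 -9.99999950e-01]] [-0.09858861  0.24029005 -1.95886868] 0.12395569519474087 [-1.06441953e-01  4.12005895e-01  1.48191963e+00  3.30701465e-04
  1.24762597e+00  6.05898154e-03]
```

View pics/s10.png

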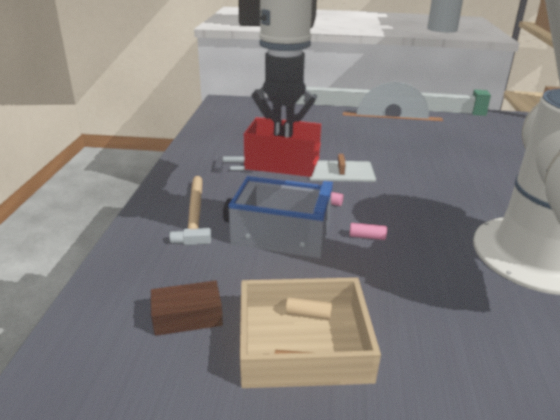

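View pics/t10.png

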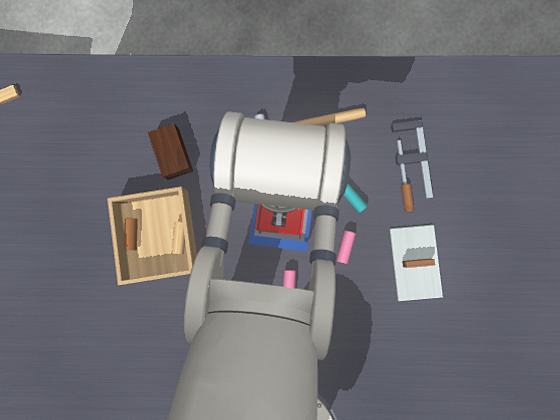

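View pics/w10.png

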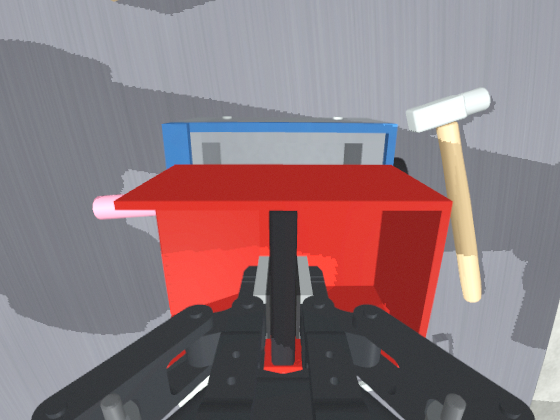

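Call:
apply_moves(
  targets=[
    [[1,-0.5,-30],[0,0,-0.001],0],
    [[1,-0.5,-60],[0,0,-0.001],0],
    [[1,-0.5,-80],[0,0,-0.001],0],
    [[1,-0.5,-90],[0,0,-0.001],0],
    [[1,-0.5,-98],[0,0,-0.001],0],
    [[1,-0.5,-106],[0,0,-0.001],0],
    [[1,-0.5,-114],[0,0,-0.001],0],
    [[1,-0.5,-122],[0,0,-0.001],0],
    [[1,-0.5,-130],[0,0,-0.001],0],
    [[1,-0.5,-138],[0,0,-0.001],0],
    [[1,-0.5,-146],[0,0,-0.001],0],
    [[1,-0.5,-154],[0,0,-0.001],0],
    [[1,-0.5,-160],[0,0,-0.001],0],
    [[1,-0.5,-160],[0,0,-0.001],0],
  ],
)

```text
clock: 17.42
tcp_pos: [0.5701, -0.0018, 0.0378]
tool_rot: [0.998, -0.057, -0.0, -0.0]
force: [0.2, -0.4, -2.4]
gripper_width: 0.129
```

```bash
python3 - <<'E'
from h import *
s=sensors.sense();print(s['clock'],s['tcp_pos'],s['force'],s['torque'],s['gripper_width'])
f=vision.grab_frame('wrist');cv2.imwrite('pics/w11.png',f)
E
```

```text
17.425 [ 0.57009476 -0.00175924  0.03779822] [ 0.17865548 -0.38727889 -2.38774155] [-0.02480069  0.06311672 -0.02221611] 0.12918031799819138
```

View pics/w11.png

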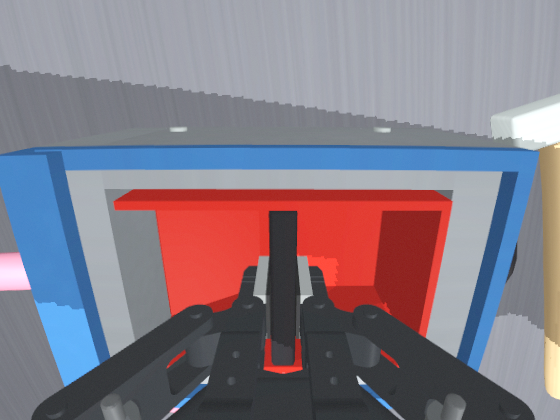

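In the well freely; the last 10 mm, release and withdraw.

Call:
apply_moves(
  targets=[
    [[0,0,-5],[0,0,0],0],
    [[0,0,-9],[0,0,0],0],
    [[0,0,-10],[0,0,0],0],
    [[0,0,-10],[0,0,0],0],
    [[0,0,-10],[0,0,0],0.3],
    [[0,0,-10],[0,0,0],0.5],
    [[0,0,-10],[0,0,0],0.5],
    [[0,0,-10],[0,0,0],0.5],
    [[0,0,-10],[0,0,0],0.5],
  ],
)

```text
clock: 18.6
tcp_pos: [0.5704, -0.0017, 0.0282]
tool_rot: [0.998, -0.057, -0.0, -0.0]
force: [1.1, 0.5, 0.5]
gripper_width: 0.502
```

Call:
apply_moves(
  targets=[
    [[0,0,15],[0,0,0],0.5],
    [[0,0,45],[0,0,0],0.5],
    [[0,0,90],[0,0,0],0.5],
    [[0,0,140],[0,0,0],0.6],
    [[0,0,200],[0,0,0],0.6],
    [[0,0,230],[0,0,0],0.6],
    [[0,0,230],[0,0,0],0.6],
    [[0,0,230],[0,0,0],0.6],
  ],
)

```text
clock: 19.6
tcp_pos: [0.5699, -0.0017, 0.2582]
tool_rot: [0.998, -0.057, -0.0, -0.0]
force: [-0.8, -0.3, 0.1]
gripper_width: 0.603
```

```bash
python3 - <<'E'
from h import *
s=sensors.sense();print(s['clock'],s['tcp_pos'],s['force'],s['gripper_width'])
f=vision.grab_frame('wrist');cv2.imwrite('pics/w12.png',f)
crop(f,0,0,560,420,'w12b.png')
f=vision.grab_frame('side');crop(f,210,140,350,260,'s12.png')
E
```

```text
19.6 [ 0.56989437 -0.00172092  0.2582109 ] [-0.83122325 -0.30131864  0.07093885] 0.6033910290374056
w12b.png scale 1.4285714285714286
s12.png scale 5.0
```

View pics/w12b.png

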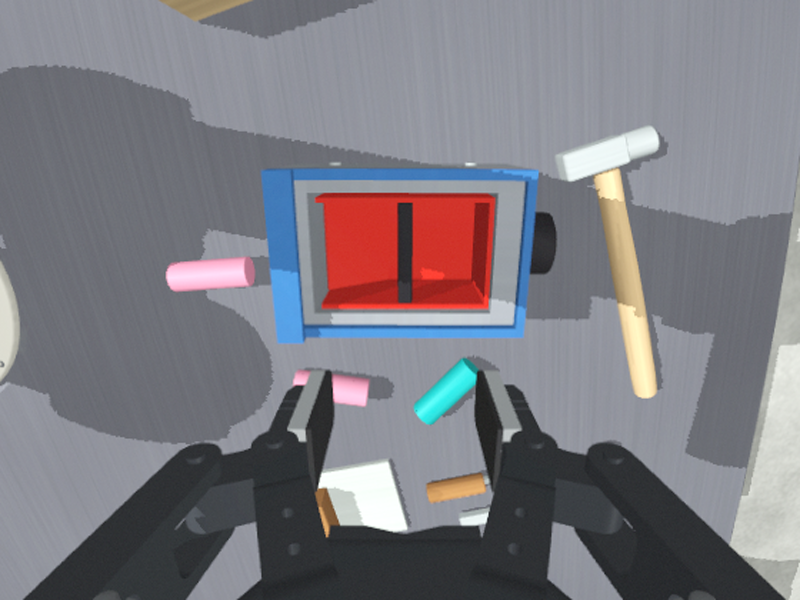

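View pics/s12.png

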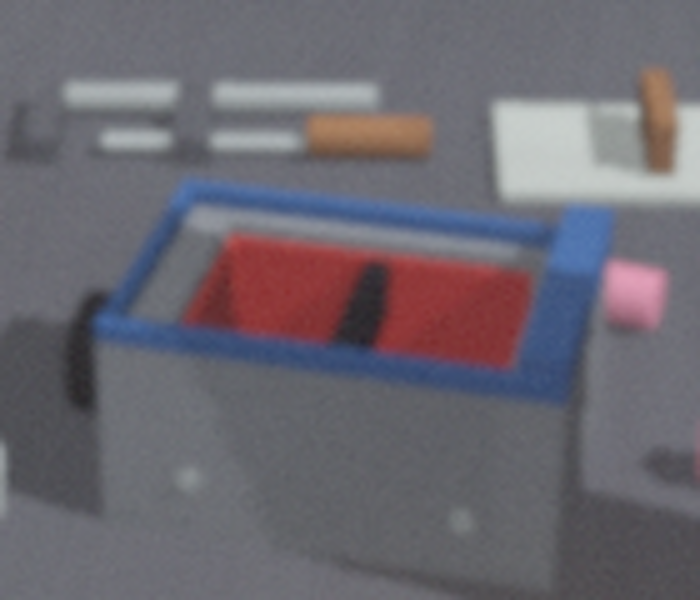

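Call:
apply_moves(
  targets=[
    [[-25,-60,0],[0,0,0.04],0.6],
    [[-48,-120,0],[0,0,0.08],0.6],
    [[-72,-180,0],[0,0,0.12],0.6],
    [[-96,-240,0],[0,0,0.16],0.6],
    [[-120,-300,-10],[0,0,0.2],0.6],
    [[-132,-331,-20],[0,0,0.204],0.6],
    [[-132,-331,-20],[0,0,0.204],0.6],
    [[-132,-331,-20],[0,0,0.204],0.6],
    [[-132,-331,-20],[0,0,0.204],0.6],
  ],
)

```text
clock: 20.82
tcp_pos: [0.4388, -0.3318, 0.2383]
tool_rot: [0.999, 0.045, -0.0, -0.0]
force: [-0.1, 0.4, 0.8]
gripper_width: 0.599
```

```bash
python3 - <<'E'
from h import *
s=sensors.sense();print(s['clock'],s['tcp_pos'],s['tool_rot'],s['gripper_width'])
f=vision.grab_frame('wrist');cv2.imwrite('pics/w13.png',f)
crop(f,0,0,560,420,'w13b.png')
f=vision.grab_frame('top');cv2.imwrite('pics/t13.png',f);crop(f,90,170,220,300,'t13b.png')
# box fit from w12 pose
i=vision.camera_info('wrist');K=np.array([[i['fx'],0,i['cx']],[0,i['fy'],i['cy']],[0,0,1]])
T=np.eye(4);T[:3,:3]=R.from_quat([.9984,-.057,0,0]).as_matrix();T[:3,3]=[.56989437,-.00172,.25821];W=np.linalg.inv(T@i['T_tool_cam']);c=(K,i['D'],W[:3,:3],W[:3,3])
k=560/800;P=lambda u,v:np.array([u,v])*k
print(fit([(c,[.1,.067,.103],P(538,170)),(c,[.1,-.067,.103],P(524,338)),(c,[-.1,-.067,.115],P(279,342)),(c,[-.1,.067,.115],P(263,170))],[.57,0,-.11]))
E
```

```text
20.825 [ 0.43878081 -0.33181327  0.238285  ] [ 9.98983151e-01  4.50848423e-02 -5.02849863e-05 -1.33470435e-04] 0.5993756708871527
w13b.png scale 1.4285714285714286
t13b.png scale 4.615384615384615
(array([ 0.57120237, -0.00157099, -0.11634645]), array([[ 1.3,  0.1],
       [-0.2, -0.4],
       [-0.3,  0.5],
       [-0.4, -0. ]]))
```

View pics/w13b.png

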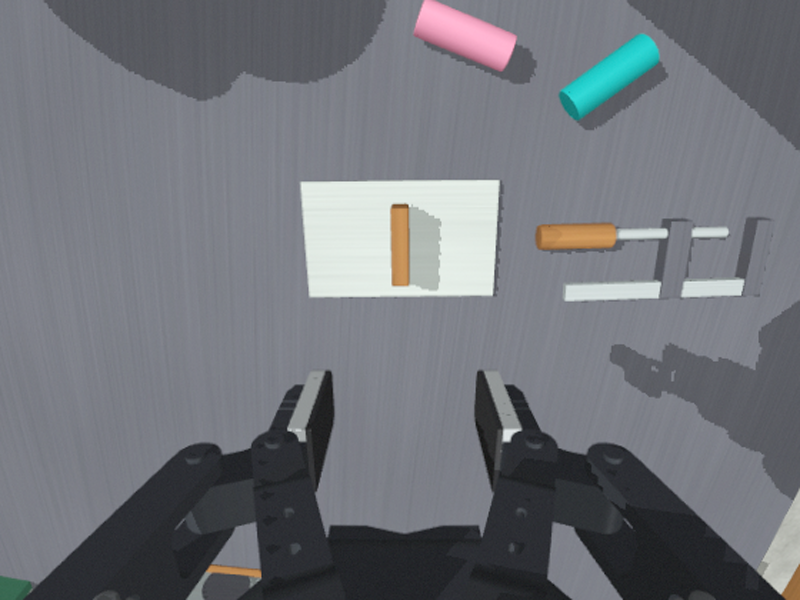

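View pics/t13b.png

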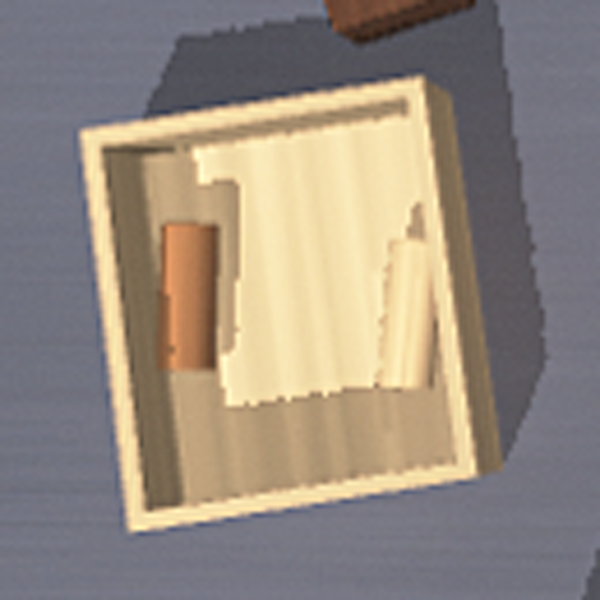

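```bash
python3 - <<'E'
from h import *
c=cam('wrist');k=.7;P=lambda u,v:np.array([u,v])*k
print(fit([(c,[.09,.055,.006],P(499,180)),(c,[.09,-.055,.006],P(494,295)),(c,[-.09,-.055,.006],P(309,297)),(c,[-.09,.055,.006],P(301,182)),(c,[0,.035,.04],P(400,207)),(c,[0,-.035,.04],P(400.5,286))],[.44,-.33,.09]))
t=cam('top');p=unproj(t,[[178.4,238.3],[131,234]],.024)
th=.1666;d=p[:,:2]-[.497,.317];print(d@np.array([[np.cos(th),-np.sin(th)],[np.sin(th),np.cos(th)]]))
E
```

```text
(array([ 0.437647  , -0.33370403,  0.10156752]), array([[ 0.1, -0.2],
       [-0.8, -0.2],
       [ 0.7, -0.4],
       [-0.1, -0.1],
       [-0.1,  0.4],
       [ 0.2,  0.4]]))
[[-0.01601578 -0.05524431]
 [ 0.01320675  0.0599023 ]]
```

Call:
apply_moves(
  targets=[
    [[-1,-2,-60],[0,0,0.011],0.5],
    [[-1,-2,-120],[0,0,0.011],0.5],
    [[-1,-2,-170],[0,0,0.011],0.5],
    [[-1,-2,-205],[0,0,0.011],0.5],
    [[-1,-2,-228],[0,0,0.011],0.5],
    [[-1,-2,-238],[0,0,0.011],0.5],
    [[-1,-2,-240],[0,0,0.011],0.5],
    [[-1,-2,-240],[0,0,0.011],0.5],
  ],
)

```text
clock: 21.92
tcp_pos: [0.4379, -0.335, -0.0009]
tool_rot: [0.999, 0.05, 0.0, 0.0]
force: [-0.5, 0.7, 0.5]
gripper_width: 0.498
```

```bash
python3 - <<'E'
from h import *
s=sensors.sense();print(s['clock'],s['tcp_pos'],s['force'],s['gripper_width'])
f=vision.grab_frame('wrist');cv2.imwrite('pics/w14.png',f)
f=vision.grab_frame('side');crop(f,290,130,390,205,'s14.png')
E
```

```text
21.925 [ 0.43787313 -0.33503204 -0.00093276] [-0.52195399  0.7097804   0.48845061] 0.49835076506252046
s14.png scale 8.0
```

View pics/w14.png

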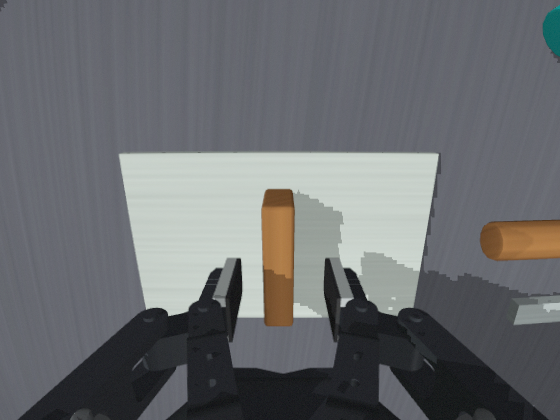

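View pics/s14.png

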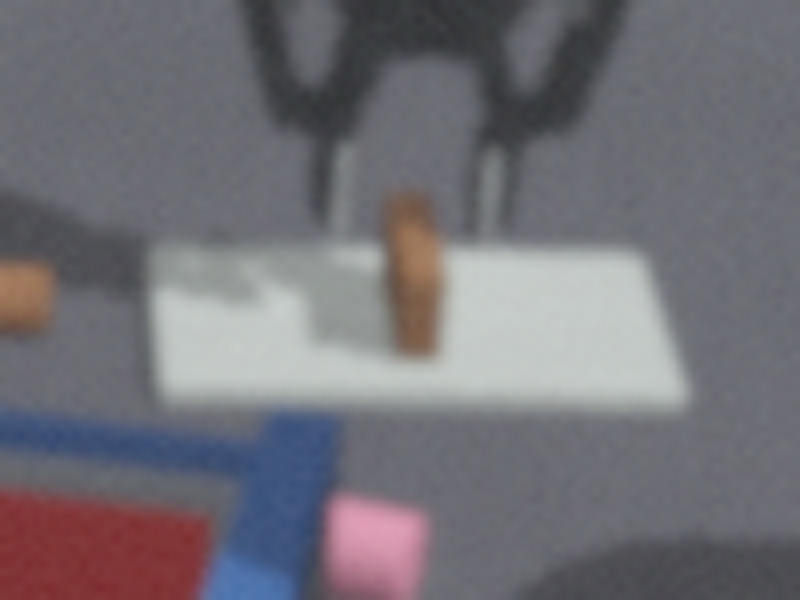

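```bash
python3 - <<'E'
from h import *
c=cam('side')
for z in(.02,.03,.04,.05): print(z,proj(c,[[.459,-.335,z],[.459,-.324,z],[.417,-.335,z]]).round(1).tolist())
E
```

```text
0.02 [[333.0, 163.3], [332.9, 165.0], [347.9, 164.3]]
0.03 [[333.2, 160.1], [333.2, 161.8], [348.2, 161.1]]
0.04 [[333.5, 156.9], [333.4, 158.6], [348.5, 157.9]]
0.05 [[333.7, 153.7], [333.7, 155.4], [348.8, 154.6]]
```

Call:
apply_moves(
  targets=[
    [[0,0,-8],[0,0,0],0.5],
    [[0,0,-14],[0,0,0],0.5],
    [[0,0,-17],[0,0,0],0.5],
    [[0,0,-17],[0,0,0],0.5],
    [[0,0,-17],[0,0,0],0],
    [[0,0,-17],[0,0,0],0],
    [[0,0,-17],[0,0,0],0],
    [[0,0,-17],[0,0,0],0],
    [[0,0,-17],[0,0,0],0],
    [[0,0,-17],[0,0,0],0],
  ],
)

```text
clock: 23.28
tcp_pos: [0.4375, -0.3349, -0.0184]
tool_rot: [0.999, 0.05, 0.0, 0.0]
force: [-1.9, 1.2, 4.9]
gripper_width: 0.173
```

```bash
python3 - <<'E'
from h import *
s=sensors.sense();print(s['clock'],s['tcp_pos'],s['tool_rot'],s['force'],s['gripper_width'])
f=vision.grab_frame('wrist');cv2.imwrite('pics/w15.png',f)
f=vision.grab_frame('side');crop(f,290,130,390,205,'s15.png')
E
```

```text
23.275 [ 0.43747783 -0.33486905 -0.01841697] [9.98749097e-01 5.00019941e-02 1.33809303e-04 1.52869626e-04] [-1.86662866  1.16378363  4.9472871 ] 0.17280759859622924
s15.png scale 8.0
```

View pics/w15.png

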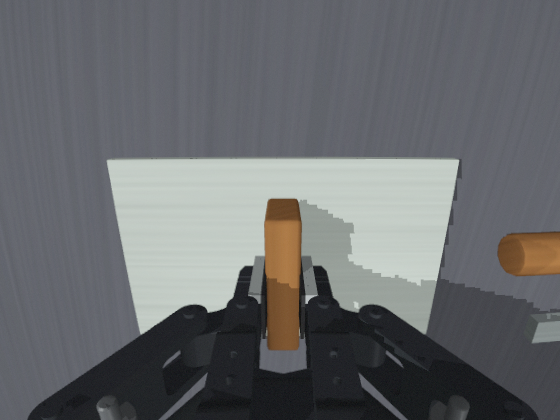

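View pics/s15.png

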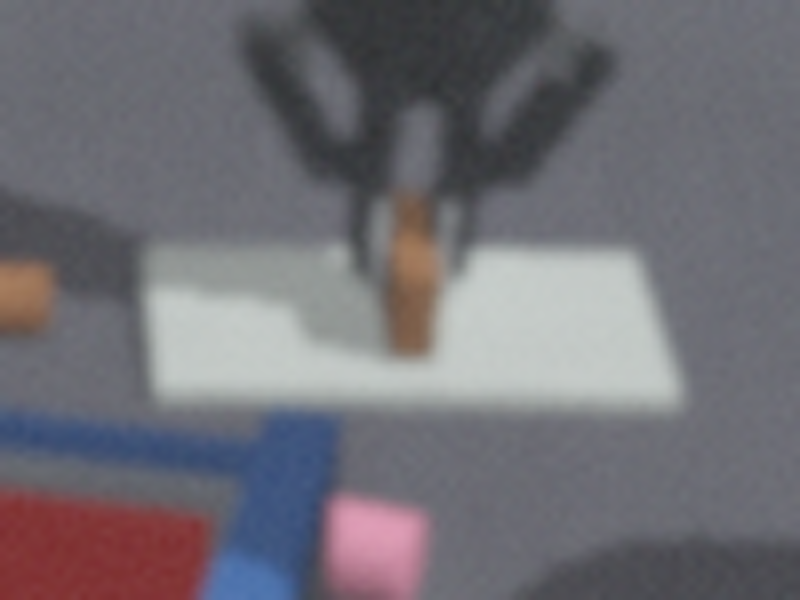

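```bash
python3 - <<'E'
from h import *
f=cv2.imread('pics/w15.png');crop(f,90,140,190,215,'a.png');crop(f,390,140,490,215,'b.png')
c=cam('wrist')
for z in(.006,): print(unproj(c,[[109,159],[460,159]],z))
p=unproj(c,[[265,222],[301,222],[283,348]],.04);print(p)
E
```

```text
a.png scale 8.0
b.png scale 8.0
[[ 0.34490319 -0.28742352  0.006     ]
 [ 0.52371088 -0.26920573  0.006     ]]
[[ 0.4280752  -0.30007992  0.04      ]
 [ 0.44306164 -0.2985563   0.04      ]
 [ 0.4424042  -0.36618429  0.04      ]]
```

View pics/a.png

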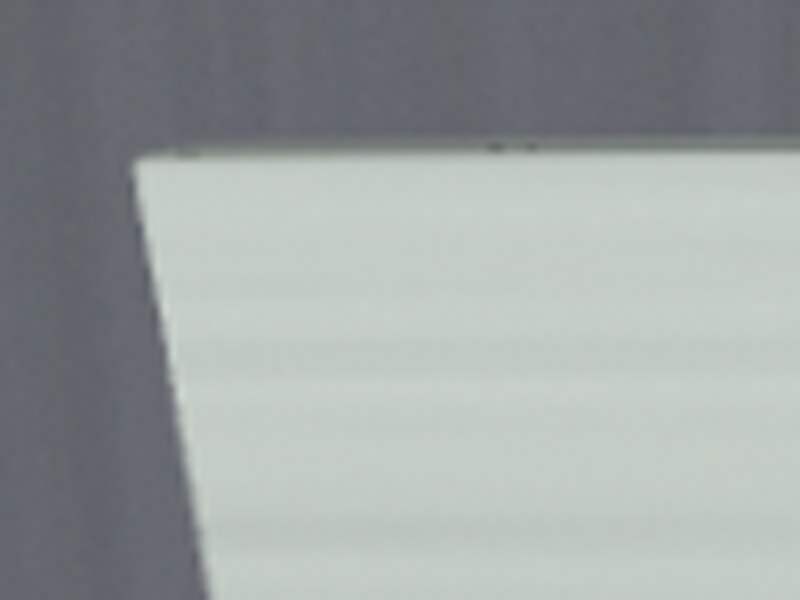

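View pics/b.png

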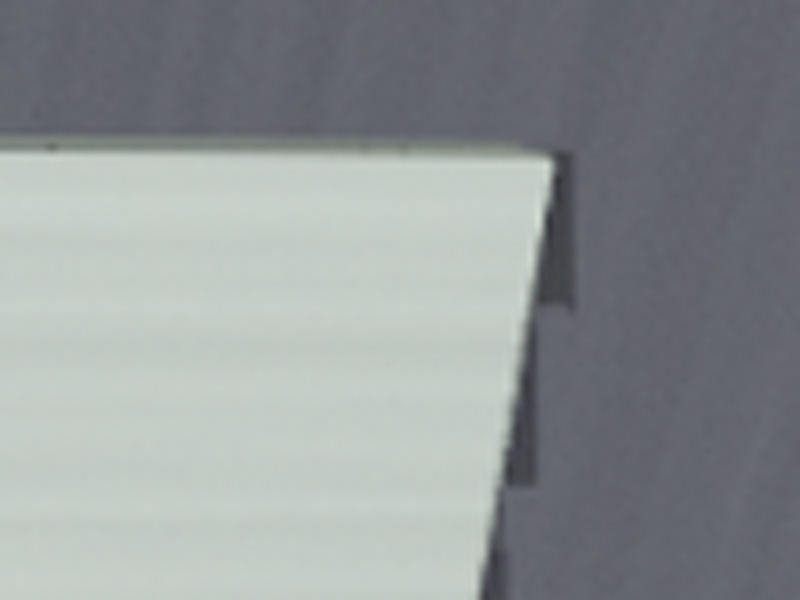

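```bash
python3 - <<'E'
from h import *
i=vision.camera_info('wrist');K=np.array([[i['fx'],0,i['cx']],[0,i['fy'],i['cy']],[0,0,1]])
def wc(q,p):
    T=np.eye(4);T[:3,:3]=R.from_quat(q).as_matrix();T[:3,3]=p;W=np.linalg.inv(T@i['T_tool_cam']);return (K,i['D'],W[:3,:3],W[:3,3])
c=wc([.9984,-.057,0,0],[.56989437,-.00172,.25821])
f=cv2.imread('pics/w12.png');crop(f,180,110,390,250,'box12.png')
f=cv2.imread('pics/w1.png');crop(f,185,110,380,240,'box1.png')
E
```

```text
box12.png scale 3.8095238095238093
box1.png scale 4.102564102564102
```

View pics/box12.png

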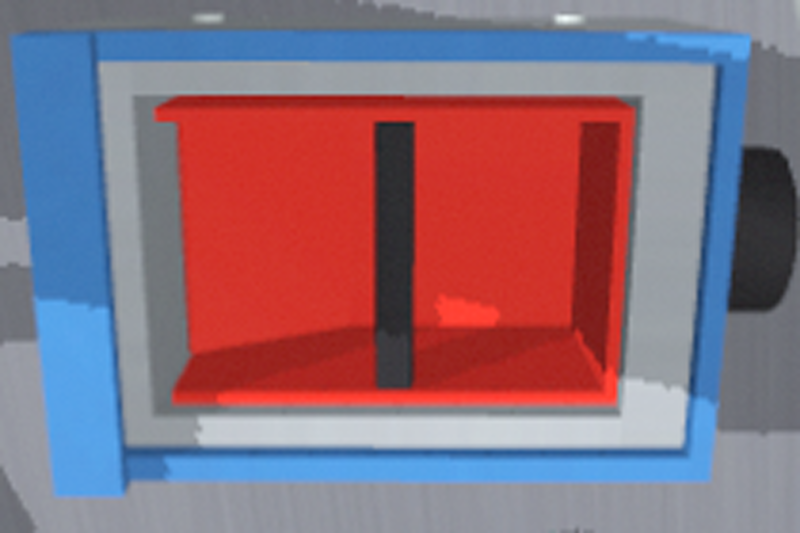

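View pics/box1.png

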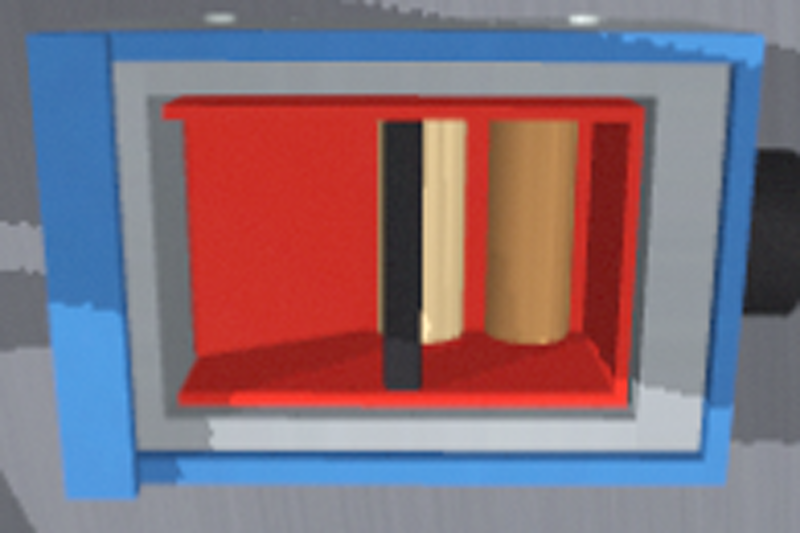

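```bash
python3 - <<'E'
from h import *
i=vision.camera_info('wrist');K=np.array([[i['fx'],0,i['cx']],[0,i['fy'],i['cy']],[0,0,1]])
def wc(q,p):
    T=np.eye(4);T[:3,:3]=R.from_quat(q).as_matrix();T[:3,3]=p;W=np.linalg.inv(T@i['T_tool_cam']);return (K,i['D'],W[:3,:3],W[:3,3])
c=wc([.9984,-.057,0,0],[.56989437,-.00172,.25821])
k=3.8095;P=lambda u,v:np.array([(u+.5)/k-.5+180,(v+.5)/k-.5+110])
box=[(c,[-.073,.049,.094],P(133,96)),(c,[.073,.049,.094],P(642,96)),(c,[.073,-.049,.094],P(620,414)),(c,[-.073,-.049,.094],P(155,414)),
(c,[-.1,.067,.115],P(11,35)),(c,[.1,.067,.103],P(751,36)),(c,[.1,-.067,.103],P(711,482)),(c,[-.1,-.067,.115],P(55,496)),
(c,[.093,.059,.094],P(718,62)),(c,[.093,-.059,.094],P(687,447))]
print(fit(box,[.57,0,-.11]))
b=[(c,[0,.042,.088],P(395,122)),(c,[0,-.042,.088],P(394.5,387)),(c,[.07,.046,.088],P(634,97)),(c,[.07,-.046,.088],P(615,404))]
print(fit(b,[.57,0,-.11]))
E
```

```text
(array([ 0.57033318, -0.00125678, -0.11503335]), array([[ 0.1, -0.2],
       [ 0.4,  0.1],
       [ 0.5,  0.7],
       [-0.2,  0.4],
       [ 0.3,  0.1],
       [ 0.2, -0.4],
       [-0.3, -0.2],
       [ 0.2,  0. ],
       [-0.6, -0.1],
       [-1. , -0.2]]))
(array([ 0.57207422, -0.00167102, -0.11055837]), array([[-0.3, -1. ],
       [-0. ,  0.6],
       [ 0. ,  1.9],
       [ 0.3, -0.9]]))
```

Call:
apply_moves(
  targets=[
    [[0,0,10],[0,0,0],0],
    [[0,0,35],[0,0,0],0],
    [[0,0,75],[0,0,0],0],
    [[0,0,120],[0,0,0],0],
    [[10,20,165],[0,0,-0.01],0],
    [[28,55,195],[0,0,-0.03],0],
    [[50,96,200],[0,0,-0.06],0],
    [[74,142,200],[0,0,-0.09],0],
    [[98,188,200],[0,0,-0.12],0],
    [[122,234,200],[0,0,-0.15],0],
    [[146,280,200],[0,0,-0.18],0],
    [[165,316,200],[0,0,-0.205],0],
    [[171,328,200],[0,0,-0.214],0],
    [[171,328,200],[0,0,-0.214],0],
    [[171,328,200],[0,0,-0.214],0],
  ],
)

```text
clock: 25.25
tcp_pos: [0.6078, -0.0077, 0.1813]
tool_rot: [0.998, -0.057, -0.0, 0.0]
force: [0.5, 0.5, -3.8]
gripper_width: 0.177
```

```bash
python3 - <<'E'
from h import *
s=sensors.sense();print(s['clock'],s['tcp_pos'],s['tool_rot'],s['force'],s['gripper_width'],s['joint_pos'])
f=vision.grab_frame('wrist');cv2.imwrite('pics/w16.png',f)
f=vision.grab_frame('side');crop(f,180,60,380,210,'s16.png')
E
```

```text
25.25 [ 0.60777935 -0.00773062  0.18134835] [ 9.98363708e-01 -5.71824411e-02 -2.35076340e-04  1.42661014e-04] [ 0.51833332  0.46590223 -3.81248138] 0.17666267016050552 [-1.10740215e-01  4.82798001e-01  1.40709217e+00 -3.26502345e-04
  1.25215671e+00  3.78944400e-03]
s16.png scale 4.0
```

View pics/w16.png

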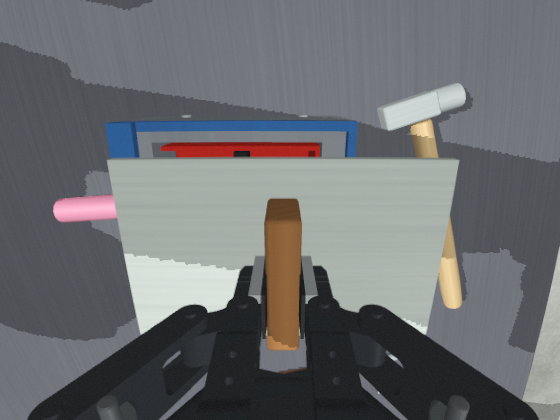

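View pics/s16.png

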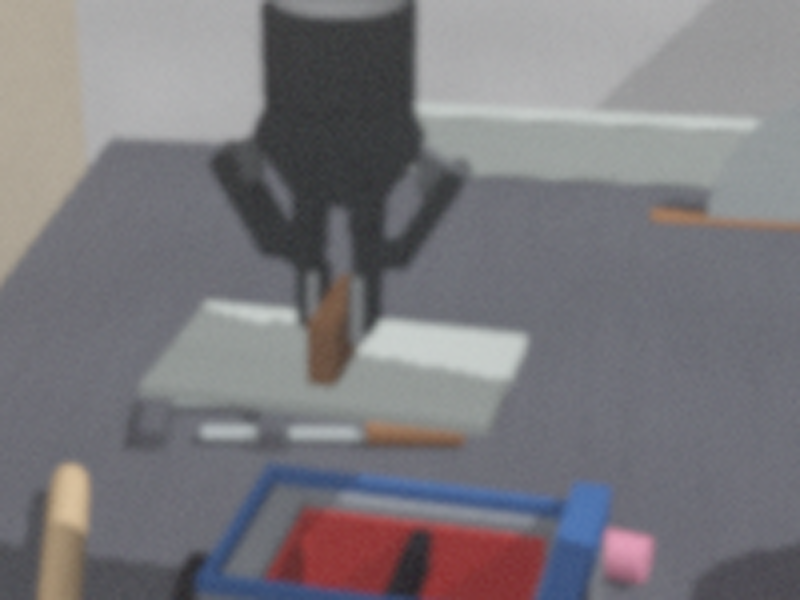

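Call:
apply_moves(
  targets=[
    [[-3,0,-20],[-0.01,-0.085,0],0],
    [[-6,1,-40],[-0.019,-0.169,0],0],
    [[-8,1,-59],[-0.019,-0.169,0],0],
    [[-12,1,-70],[-0.019,-0.169,0],0],
    [[-16,2,-78],[-0.019,-0.169,0],0],
    [[-16,2,-78],[-0.019,-0.169,0],0],
    [[-16,2,-78],[-0.019,-0.169,0],0],
  ],
)

```text
clock: 26.22
tcp_pos: [0.5929, -0.0049, 0.1038]
tool_rot: [0.995, -0.057, 0.085, 0.005]
force: [0.2, -0.5, -3.8]
gripper_width: 0.176
```

```bash
python3 - <<'E'
from h import *
s=sensors.sense();print(s['clock'],s['tcp_pos'],s['tool_rot'],s['force'],s['gripper_width'])
c=cam('wrist');f=vision.grab_frame('wrist');cv2.imwrite('pics/w17.png',f)
f=vision.grab_frame('side');crop(f,210,120,350,225,'s17.png')
b=np.array([-np.sin(.17)*.9935,np.sin(.17)*.1138,np.cos(.17)]);Rm=R.from_quat(s['tool_rot']).as_matrix();b=-Rm[:,2]
O=s['tcp_pos']+.0184*b-(-.0014)*np.array([.1138,.9935,0]);E=O-.09*Rm[:,0]
d=E-[.5688,-.0013,0];print('E box',d@[.9935,-.1138,0],d@[.1138,.9935,0],d[2])
print(proj(cam('side'),[E+.055*np.array([.1138,.9935,0]),E-.055*np.array([.1138,.9935,0]),O+.09*Rm[:,0]+.055*np.array([.1138,.9935,0])]))
E
```

```text
26.225 [ 0.59293845 -0.00485847  0.10379607] [ 0.99472993 -0.05677166  0.08524905  0.00468357] [ 0.22297897 -0.45160844 -3.79097831] 0.17580521475908698
s17.png scale 5.714285714285714
E box -0.06743150208806054 0.0006053259239095364 0.1066160041062355
[[308.39066928 209.39885461]
 [317.00334105 184.24265441]
 [225.23807325 185.77263913]]
```

View pics/w17.png

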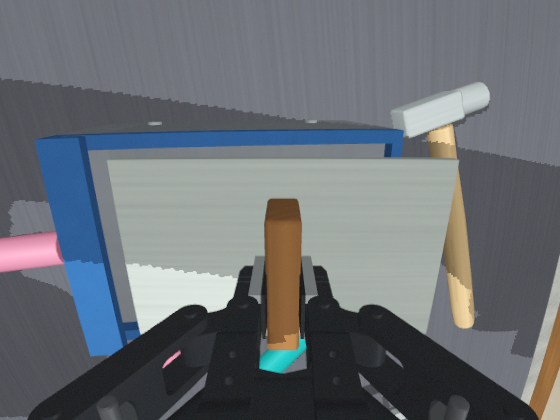

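View pics/s17.png

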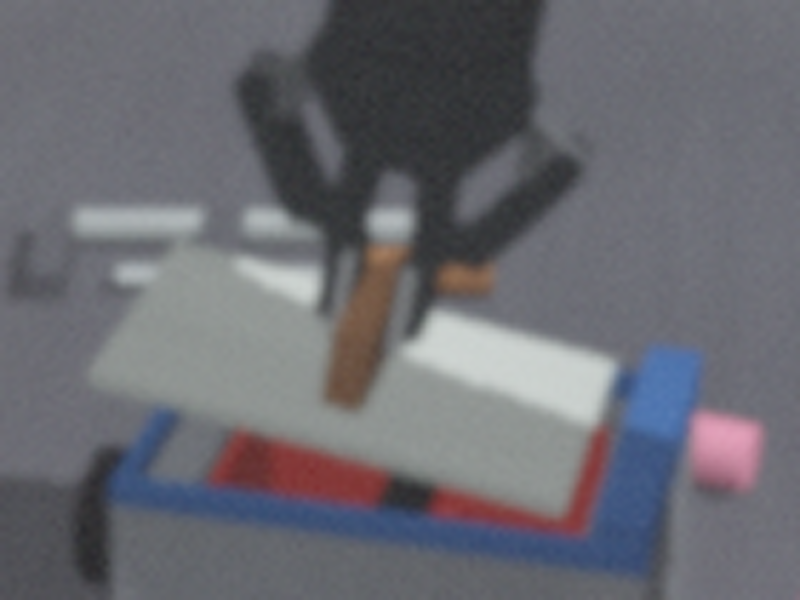

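Call:
apply_moves(
  targets=[
    [[0,0,-5],[0,0,0],0],
    [[0,0,-9],[0,0,0],0],
    [[0,0,-9],[0,0,0],0],
    [[-5,0.6,-9],[0,0,0],0],
    [[-10,1.1,-9],[0,0,0],0],
    [[-15,1.7,-9],[0,0,0],0],
    [[-20,2.3,-9],[0,0,0],0],
    [[-22,2.5,-9],[0,0,0],0],
    [[-22,2.5,-9],[0,0,0],0],
  ],
)

```text
clock: 27.45
tcp_pos: [0.5704, -0.0023, 0.0944]
tool_rot: [0.995, -0.057, 0.085, 0.005]
force: [-0.1, 0.2, -3.6]
gripper_width: 0.172
```

```bash
cat > e.py <<'E'
from h import *
import sys
s=sensors.sense();print(s['clock'],s['tcp_pos'],s['tool_rot'],s['force'],s['torque'],s['gripper_width'])
Rm=R.from_quat(s['tool_rot']).as_matrix();b=-Rm[:,2]
O=s['tcp_pos']+.0184*b-(-.0014)*np.array([.1138,.9935,0]);E=O-.09*Rm[:,0];E2=O+.09*Rm[:,0]
for q in(E,O,E2):
    d=q-[.5688,-.0013,0];print('box',np.round([d@[.9935,-.1138,0],d@[.1138,.9935,0],d[2]],4))
n=sys.argv[1]
f=vision.grab_frame('wrist');cv2.imwrite(f'pics/w{n}.png',f)
f=vision.grab_frame('side');crop(f,210,120,350,225,f's{n}.png')
E
python3 e.py 18
```

```text
27.45 [ 0.57035342 -0.0022572   0.09435273] [ 0.99476218 -0.05678609  0.08486408  0.00465134] [-0.11426883  0.21933008 -3.57071143] [-0.03430227  0.20434473  0.04771258] 0.17227628840350745
box [-0.0902  0.0006  0.0972]
box [-0.0015  0.0006  0.1125]
box [0.0872 0.0006 0.1277]
s18.png scale 5.714285714285714
```

View pics/w18.png

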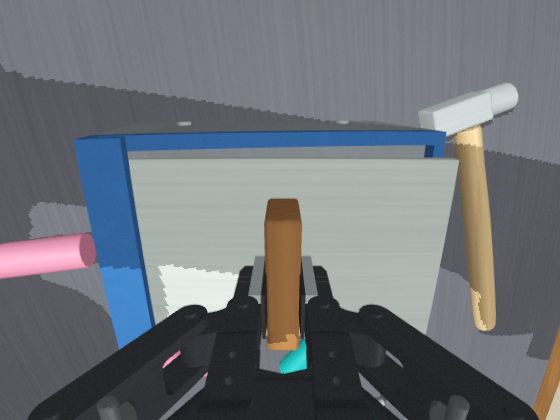

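View pics/s18.png

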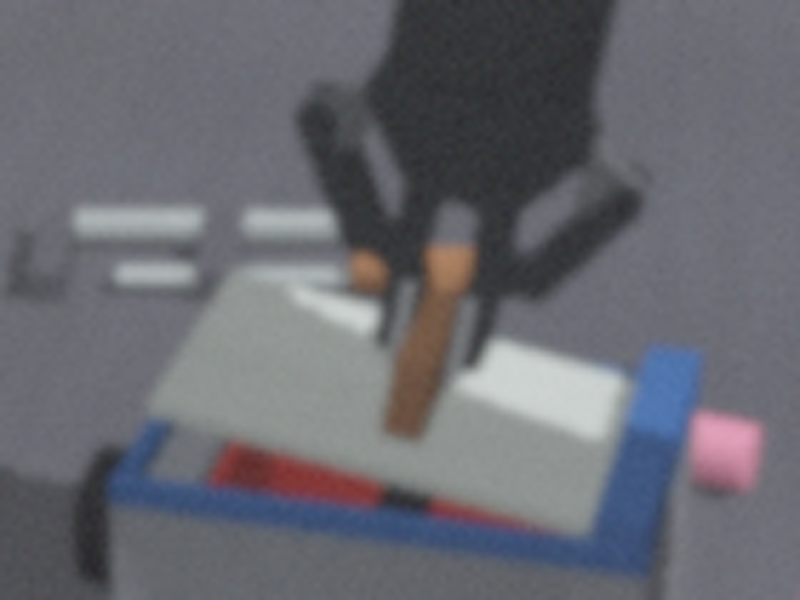

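Call:
apply_moves(
  targets=[
    [[0,0,-2],[0,0,0],0],
    [[0,0,-4.7],[0.003,0.03,0],0],
    [[0,0,-7.5],[0.007,0.06,0],0],
    [[0,0,-10],[0.009,0.085,0],0],
    [[-0.5,0,-12],[0.012,0.109,0],0],
    [[-1,0,-14],[0.015,0.13,0],0],
    [[-1,0,-15.5],[0.017,0.149,0],0],
    [[-1,0,-15.5],[0.017,0.149,0],0],
    [[-1,0,-15.5],[0.017,0.149,0],0],
  ],
)

```text
clock: 28.68
tcp_pos: [0.5692, -0.0023, 0.0787]
tool_rot: [0.998, -0.057, 0.01, 0.0]
force: [0.1, 0.2, -4.1]
gripper_width: 0.176
```

```bash
python3 e.py 19
```

```text
28.675 [ 0.56924996 -0.00225333  0.07874707] [ 9.98324429e-01 -5.69833632e-02  1.00525696e-02  4.20889228e-04] [ 0.07703111  0.18060855 -4.07836579] [0.0240471  0.01709831 0.01376534] 0.17571870924684557
box [-0.0898  0.0005  0.0953]
box [0.0002 0.0005 0.0971]
box [0.0902 0.0005 0.099 ]
s19.png scale 5.714285714285714
```

View pics/s19.png

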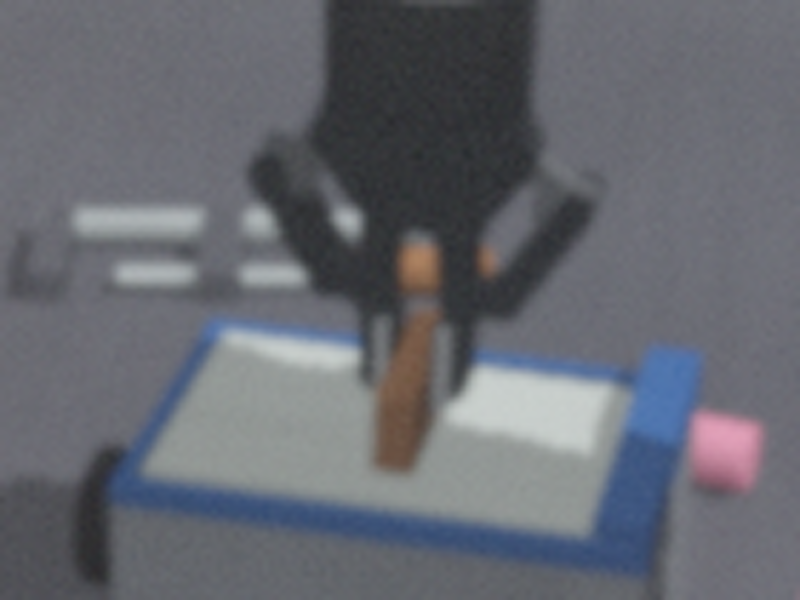

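View pics/w19.png

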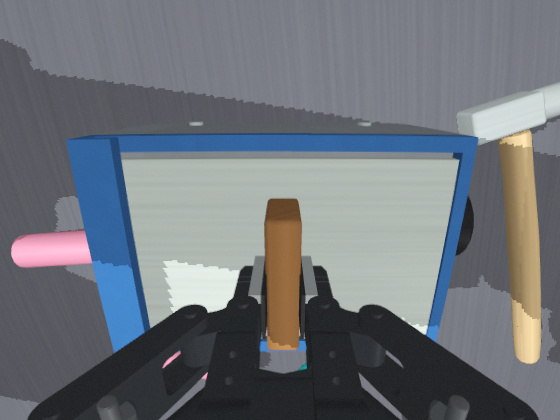

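Call:
apply_moves(
  targets=[
    [[0,0,-1.5],[0.001,0.01,0],0],
    [[0,0,-3],[0.002,0.02,0],0],
    [[0,0,-3.5],[0.002,0.02,0],0],
    [[0,0,-3.5],[0.002,0.02,0],0],
    [[0,0,-3.5],[0.002,0.02,0],0],
  ],
)

```text
clock: 29.4
tcp_pos: [0.5696, -0.0023, 0.0756]
tool_rot: [0.998, -0.057, 0.0, 0.0]
force: [-1.7, -0.1, 5.4]
gripper_width: 0.173
```

```bash
python3 e.py 20
```

```text
29.4 [ 0.5695505  -0.00230748  0.07558809] [ 9.98374557e-01 -5.69931594e-02  1.50907328e-04  1.06722217e-05] [-1.70143683 -0.11718584  5.42571705] [ 0.00811074  0.37826027 -0.00270226] 0.17270440390712646
box [-0.0891  0.0005  0.094 ]
box [0.0009 0.0005 0.094 ]
box [0.0909 0.0005 0.094 ]
s20.png scale 5.714285714285714
```

View pics/w20.png

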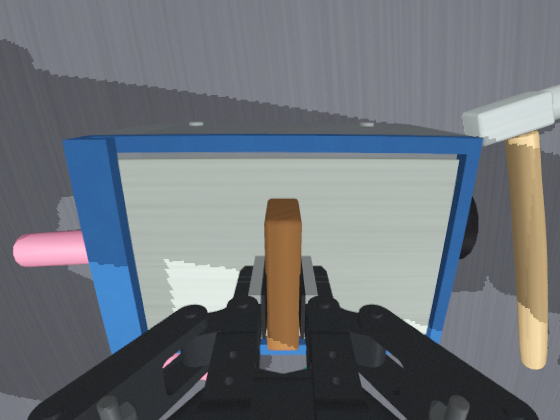

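Call:
apply_moves(
  targets=[
    [[0,0,0],[0,0,0],0.3],
    [[0,0,0],[0,0,0],0.5],
    [[0,0,0],[0,0,0],0.5],
    [[0,0,0],[0,0,0],0.5],
    [[0,0,20],[0,0,0],0.5],
    [[0,0,60],[0,0,0],0.5],
    [[0,0,110],[0,0,0],0.5],
    [[0,0,160],[0,0,0],0.5],
    [[0,0,190],[0,0,0],0.5],
    [[0,0,190],[0,0,0],0.5],
    [[0,0,190],[0,0,0],0.5],
  ],
)

```text
clock: 30.88
tcp_pos: [0.569, -0.0022, 0.2645]
tool_rot: [0.998, -0.057, -0.0, -0.0]
force: [-0.4, -0.5, -0.3]
gripper_width: 0.499
```

```bash
python3 - <<'E'
from h import *
s=sensors.sense();print(s['clock'],s['tcp_pos'],s['force'],s['gripper_width'])
f=vision.grab_frame('wrist');cv2.imwrite('pics/w21.png',f);crop(f,170,100,400,260,'w21b.png')
f=vision.grab_frame('side');crop(f,210,140,350,245,'s21.png');crop(f,220,260,390,390,'s21t.png')
E
```

```text
30.875 [ 0.56895471 -0.00224794  0.26453856] [-0.36288707 -0.50873532 -0.34664509] 0.4989905676742177
w21b.png scale 3.4782608695652173
s21.png scale 5.714285714285714
s21t.png scale 4.615384615384615
```

View pics/w21b.png

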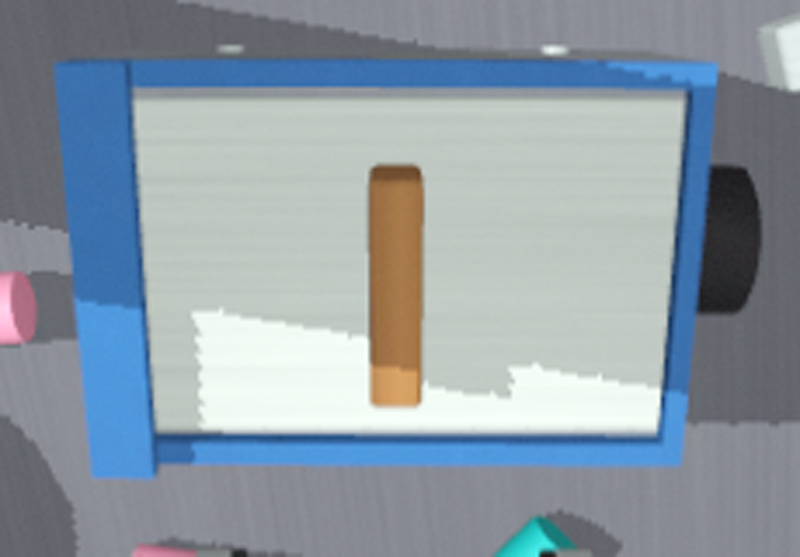

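View pics/s21.png

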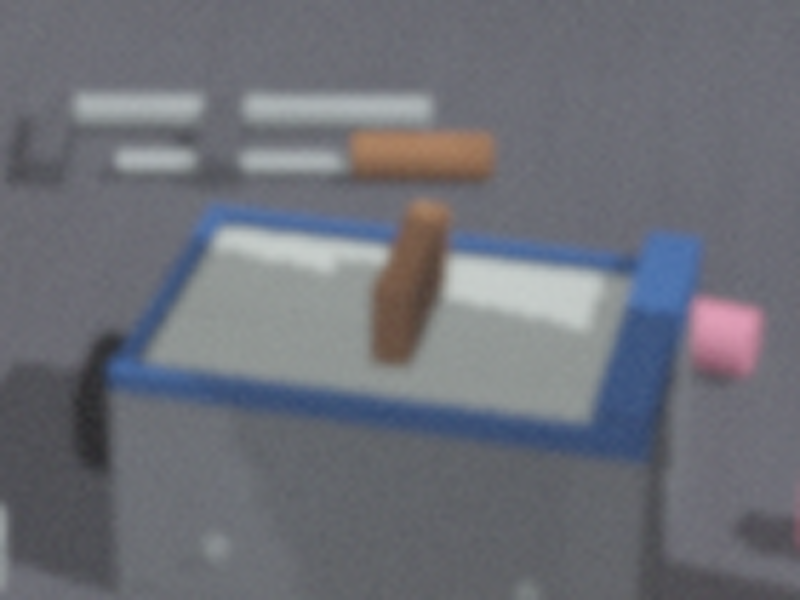

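View pics/s21t.png

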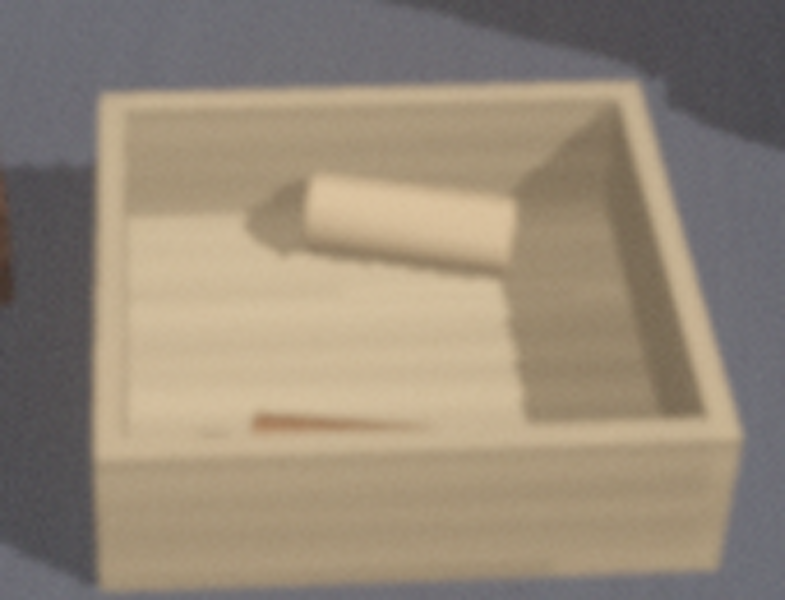

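```bash
python3 -c "
from cell import env; print(env.job_done())"
```

```text
the job is handed in; nothing more can be done
None
```

The job is done and handed in at about 31 s of the 61 s allowed. The interface gave no verdict, so what follows rests on my own checks.

**What I did**
- I lifted the bin level and tipped both offcuts into the tray, sideways towards -y. I first tried tipping towards the robot and stopped at 0.5 rad, because a wrist joint was nearing its limit.
- I set the bin back in the well the same way round and let it go.
- I hooked the cover's -x end under the lip at about 0.17 rad tilt, rotated it flat, released it and withdrew.

**Last checks**
- **Cover:** just before release it sat about 1 mm from home in x and y, with its underside at 94 mm. It had under 0.001 rad tilt and about 9 N of seating force. The pictures after release show it flat between the rails, with one end under the lip.
- **Bin:** the pictures showed it upright and home before the cover went on. Its grip pose on return was within 1 mm of its starting pose. It has been hidden under the cover since.
- **Offcuts:** both lie in the tray, about 55 to 60 mm from its centre across y and within 16 mm along x.
- **Hammer, clamp and wood block:** none was touched or moved that I could see in the pictures.

**What disagreed**
- **Fingertips:** they stood about 30 to 35 mm behind the stated TCP. My first close, at the nominal height, shut above the bin's bar and missed it. I gripped lower after that, for both the bar and the cover handle.
- **Wrist camera:** it read about 2 mm too far in x against the jaws, so I corrected the box position before fitting the cover.

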